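Clear the sample board and stand the toppled sample tins on it

ROBOT

A 6-joint arm with a two-finger parallel gripper is mounted at the origin on a cart in front of the work surface, level with it; the furniture and walls round the work are solid. World frame = base frame: x ahead of the robot, y to its left, z up, the work surface at z = 0. Lengths are in m, angles in rad, forces in N, time in s.
With the tool pointing down it reaches from about 0.4 to 0.825 m from the base axis. Payload 7 kg.
Tool frame: the origin (TCP) lies on the mounting face of the last link; the fingertips stand 178 mm ahead of it and the grasp point (between the pads) lies 159 mm ahead of it; z points along the fingers, y is the direction in which the jaws open and shut (so a half turn about z gives the same grasp; the last joint's range is limited). The gripper opens to 88 mm and grips with 3 to 60 N. Pads are 19 mm wide; open, the fingers measure 130 mm over their backs; the gripper's body (78 mm by 193 mm) begins 47 mm behind the grasp point.
Start: joints at [-0.897, 0.359, 0.012, 0, -1.224, -0.288], TCP at [0.254, -0.625, 0.405] pointing down, gripper open.
Joint ranges: [-3.07, 3.07], [-1.43, 2.12], [-1.02, 1.25], [-3.03, 1.67], [-3.05, -0], [-3.03, 3.03]. Speed limits (rad/s): [2.39, 2.39, 3.01, 3.14, 3.14, 3.14].

INTERFACE

Orientations are given as [roll, pitch, yaw] about the fixed x, y, z axes, in that order (R = Rz(yaw) Ry(pitch) Rx(roll)).
In Python, from station import * gives the robot as it stands.
- The arm moves only by the tool arm_command, never from a script. Its argument "targets" is a list of rows, each a list of 3 entries, a list of its own where there are three numbers: the turn, a rotation vector about the world's x, y, z in rad, then the shift along the world's x, y, z in mm, then the closure, from 0 (fully open) to 1 (shut). In form: [[[wx, wy, wz], [tx, ty, tz], fingers], ...]. A call has 1 to 8 rows; each row shifts and turns the commanded pose from where the row before left it; what a row does not reach is not made up. A row lasts 1/10 s, in which the tool goes at most 50 mm and 8.59 degrees, less where a joint would pass 70% of its speed; a pose out of reach is approached as far as the arm can. A call with a gripper value outside its range is refused whole. The fingers move at their own pace and stop on an object; "squeeze" is the grip in N (left out, the last holds). Time passes only in rows, so rows that do not move let the fingers close. It gives the time, the measured TCP pose, the force and the opening at its end, in the units of the state.
- get_state(): the state, without advancing time (a new reading comes with each control period).
- grab_frame(name): name is "scene" or "side" or "wrist"; returns (picture, depth): 480x640x3 uint8, red, green, blue; 480x640 float32, m along the optical axis (not along the pixel's ray), 0 where there is no reading.
- camera_params(name): a dict with "mtx" (3x3 intrinsics, pixels), "eye" and "orientation" of the camera in the world. Camera axes: x right, y down, z forward; pixel columns grow to the right and rows downward; lengths in m; the calibration is good to about 2 mm. A picture is of the moment at which its call begins: read the wrist's pose just before it. camera_params takes no time and is no camera call; for the wrist camera it gives the pose at the moment of the call.
- job_done(): hands the job in, once; it reports no verdict.
The state is a dict: "t": time; "q": joint angles; "qd": joint speeds; "joint_efforts": joint torques, N m; "eef_pos": TCP position; "ee_rot": TCP orientation; "force": force on the tool from outside, world axes, zero at the start; "moment": the same for the moment, N m; "width": finger opening in m.
Only numpy, scipy, OpenCV 4.12 (cv2) and the standard library are available. Lean on these libraries where they do the work, as an engineer would, in place of code of your own. Each camera call takes 0.05 s, during which the arm holds its last target.

TASK

The sample tins have been knocked over onto the bench. First clear the hand brush and the tamper off the wooden sample board: lay the brush and stand the tamper on the black rubber mat, the middle of each over the mat. Then stand every toppled tin upright, lid up, on the board, with its whole base on the board.

Things in the scene. Friction and masses are not known exactly. Their poses are not given: they have to be found in the camera images.
- tin_1: closed cylindrical sample tin with a light grey lid, 67 mm across the lid (body 64 mm), 85 mm tall, 70 to 120 g; at the start it lies on its side on the bench, its lid more or less towards the robot's right (-y), and can roll. Origin at the centre of its underside; its z axis runs from underside to lid. Not present in every start.
- tin_2: closed cylindrical sample tin with a light grey lid, 67 mm across the lid (body 64 mm), 85 mm tall, 70 to 120 g; at the start it lies on its side on the bench, its lid more or less towards the robot's right (-y), and can roll. Origin at the centre of its underside; its z axis runs from underside to lid. Not present in every start.
- tin_3: closed cylindrical sample tin with a light grey lid, 67 mm across the lid (body 64 mm), 85 mm tall, 70 to 120 g; at the start it lies on its side on the bench, its lid more or less towards the robot's right (-y), and can roll. Origin at the centre of its underside; its z axis runs from underside to lid. Not present in every start.
- tin_4: closed cylindrical sample tin with a light grey lid, 63 mm across the lid (body 60 mm), 62 mm tall, 70 to 120 g; at the start it lies on its side on the bench, its lid more or less towards the robot's right (-y), and can roll. Origin at the centre of its underside; its z axis runs from underside to lid. Not present in every start.
- brush: black bench brush, 239 mm long, 53 mm wide, 28 mm high, 110 g, lying bristles down on the board. Origin under its middle, at the underside of the bristles; its y axis runs lengthwise towards the handle, z up. Head from y = -116 to +12 mm, 48 mm wide at its upper half; it balances at y = -33 mm; handle from y = 12 to 120 mm, 23 mm wide, its underside 13 mm and its top 28 mm above the origin.
- tamper: steel tamper with a dark wooden handle, 58 mm across the round foot, 82 mm tall, 300 g, standing on the board. Origin at the centre of its underside, z up; the foot is 26 mm high, the handle above it up to 36 mm across.
- sample_board: dark wooden board, fixed, 120 mm (x) by 420 mm (y), its flat top 18 mm above the bench. Origin at the centre of its underside.
- tool_mat: black rubber mat, fixed flat on the bench at the right, 290 mm (x) by 170 mm (y), 3 mm thick. Origin at the centre of its underside.

How it is judged:
By the outcome, as a careful person would: the job done as asked, in the order asked, and still so for the second after the job is handed in, with the robot touching nothing.
Of tin_1, tin_2, tin_3, tin_4 only 3 to 4 are there at a start; the rules pass over those that are not, and their reading is None.
At some moment in a run one of brush may be knocked a few centimetres aside while the robot is not near it.
Once in a run the grip may slacken for a moment while it holds something.
It also fails if it takes over 210 s, if anything falls off the work surface, if the arm or the gripper's body presses on something with over 40 N, if the wrist force passes 120 N, or if a joint passes its speed limit or range.

## Working session

There is one attempt and no reset: what is moved stays moved. The work goes in short steps, Python scripts to look and compute and a tool call to move; the robot and the scene stay as the last step left them, time stands still between calls to the robot, and variables do not carry over. Pictures are saved under pics/ and viewed, and the job is handed in when it is done.

Besides the shell and the picture viewer there is one more tool, called after "Emit:" in YAML: its name, and indented under it one key for each argument. arm_command: Moves the arm, as the interface text tells. Its arguments: {"type":"object","properties":{"targets":{"type":"array"},"squeeze":{"type":"number"}},"required":["targets"]}

```bash
ls; mkdir -p pics; python3 - <<'E'
from station import *
import cv2
print(get_state())
for n in ["scene","side","wrist"]:
    p,d=grab_frame(n); cv2.imwrite(f"pics/{n}0.png",p[:,:,::-1]); c=camera_params(n); print(n,c)
    import numpy as np; np.savez(f"{n}0.npz",p=p,d=d,**c)
E
```

```text
pics
{'t': 0.0, 'q': array([-8.96901335e-01,  3.59386525e-01,  1.10512495e-02, -3.29481078e-04,
       -1.22411375e+00, -2.88119592e-01]), 'qd': array([ 0.00022059, -0.00018618, -0.00048834,  0.0003474 , -0.00085756,
       -0.00105202]), 'joint_efforts': array([ 3.01761529e-04, -5.82709837e+01,  2.93050110e+01,  6.99681491e+00,
        6.75234071e-03, -1.76414642e-04]), 'eef_pos': array([ 0.25391911, -0.62520553,  0.40372309]), 'ee_rot': array([ 3.13992007e+00, -1.72690480e-04, -2.75592932e+00]), 'force': array([-0.53086618, -0.92036977, -0.10415199]), 'moment': array([ 0.03700754, -0.01190714, -0.00699421]), 'width': 0.08767889243043396}
scene {'mtx': array([[513.53012889,   0.        , 320.17588585],
       [  0.        , 513.53012889, 235.6173593 ],
       [  0.        ,   0.        ,   1.        ]]), 'eye': array([0.13233143, 0.6336057 , 0.71271885]), 'orientation': array([-2.24687375, -0.02380265, -2.52527148])}
side {'mtx': array([[506.47006595,   0.        , 317.14450096],
       [  0.        , 506.47006595, 225.53347062],
       [  0.        ,   0.        ,   1.        ]]), 'eye': array([0.11742675, 0.76071816, 0.54193766]), 'orientation': array([-2.06172769,  0.01138119, -2.62185189])}
wrist {'mtx': array([[335.29889614,   0.        , 320.11591014],
       [  0.        , 335.29889614, 243.70829693],
       [  0.        ,   0.        ,   1.        ]]), 'eye': array([ 0.18453185, -0.65341627,  0.38368958]), 'orientation': array([ 2.86237579e+00, -2.25335243e-03,  1.95686906e+00])}
```

View pics/scene0.png

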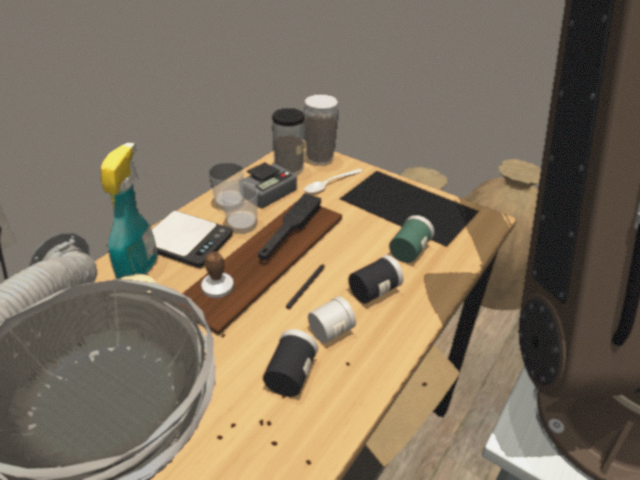

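View pics/side0.png

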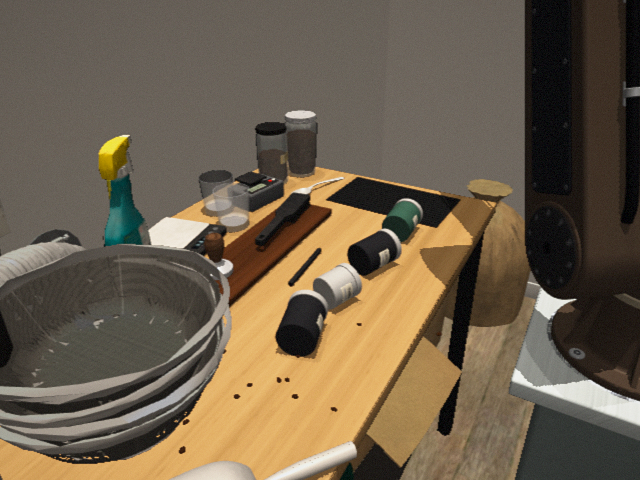

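View pics/wrist0.png

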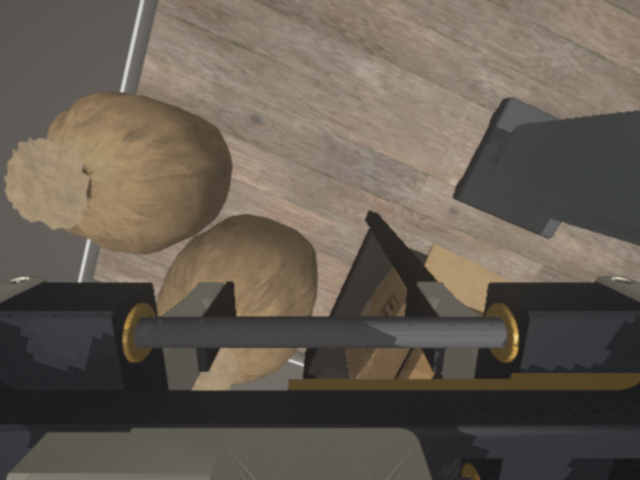

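The scene picture shows the board with the brush (head at 305,215, handle end at 265,255) and the tamper (215,275). There are four tins: green (413,240), black (376,278), white (332,320) and black (290,362). The mat is at (410,205). Next I'll measure them from depth.

```bash
cat > h.py <<'E'
import numpy as np, cv2
from scipy.spatial.transform import Rotation as R
def Rm(o): return R.from_euler('xyz',o).as_matrix()
def cloud(d,c):
    v,u=np.mgrid[0:480,0:640]; K=c['mtx']
    P=np.dstack([(u-K[0,2])/K[0,0]*d,(v-K[1,2])/K[1,1]*d,d])
    return P@Rm(c['orientation']).T+c['eye']
def ray(c,u,v,z):
    K=c['mtx']; r=Rm(c['orientation'])@np.array([(u-K[0,2])/K[0,0],(v-K[1,2])/K[1,1],1]); e=c['eye']
    return e+r*(z-e[2])/r[2]
def proj(c,P):
    K=c['mtx']; q=(np.asarray(P)-c['eye'])@Rm(c['orientation']); return q[...,:2]/q[...,2:]*[K[0,0],K[1,1]]+[K[0,2],K[1,2]]
def load(f): z=np.load(f); return z['p'],z['d'],{k:z[k] for k in('mtx','eye','orientation')}
E
python3 - <<'E'
from h import *
for n in("scene","side"):
    p,d,c=load(n+"0.npz"); P=cloud(d,c)
    Z=P[...,2]
    print(n)
    for u,v in ([(350,400),(450,200),(300,235),(250,290),(413,240),(376,278),(332,320),(290,362),(217,290),(215,262),(265,255),(305,212)] if n=="scene" else [(330,390),(300,200),(405,220),(374,253),(337,288),(300,325),(263,240),(215,245)]):
        print(u,v,d[v,u],P[v,u].round(4))
    # top-down maps
    W=np.full((560,900),np.nan)
    img=np.zeros((600,800,3),np.uint8)
    ok=(d>0)&(Z<0.15)&(Z>-0.03)
    # col = (0.5-y)*800 , row=(0.9-x)*800
    X,Y=P[...,0],P[...,1]
    cc=((0.4-Y)*800).astype(int); rr=((0.85-X)*800).astype(int)
    m=ok&(cc>=0)&(cc<800)&(rr>=0)&(rr<600)
    o=np.argsort(Z[m]); img[rr[m][o],cc[m][o]]=p[m][o][:,::-1]
    cv2.imwrite(f"pics/top_{n}.png",cv2.dilate(img,np.ones((3,3))))
E
```

```text
scene
350 400 0.81431323 [0.3528 0.2112 0.0012]
450 200 1.2527767 [ 0.4563 -0.401   0.0043]
300 235 1.1080298 [ 0.6545 -0.0567  0.0196]
250 290 0.9734887 [0.6291 0.134  0.0202]
413 240 1.0387334 [ 0.4316 -0.1406  0.0605]
376 278 0.95042497 [ 0.4355 -0.      0.0595]
332 320 0.8716481 [0.4444 0.1313 0.0562]
290 362 0.7924036 [0.4445 0.2468 0.0638]
217 290 0.9533411 [0.6688 0.1797 0.0331]
215 262 0.9237134 [0.674  0.1707 0.0934]
265 255 1.0149726 [0.6522 0.061  0.0453]
305 212 1.125578 [ 0.6728 -0.0992  0.0482]
side
330 390 0.71613806 [ 0.3662  0.3018 -0.0009]
300 200 1.1620966 [ 0.6792 -0.1304  0.0462]
405 220 1.047338 [ 0.4259 -0.1331  0.0562]
374 253 0.9390423 [0.4301 0.0132 0.0531]
337 288 0.8503442 [0.4413 0.139  0.0482]
300 325 0.7445358 [0.4359 0.2659 0.0623]
263 240 1.0055897 [0.6494 0.059  0.0438]
215 245 0.9066254 [0.6696 0.1744 0.0859]
```

View pics/top_scene.png

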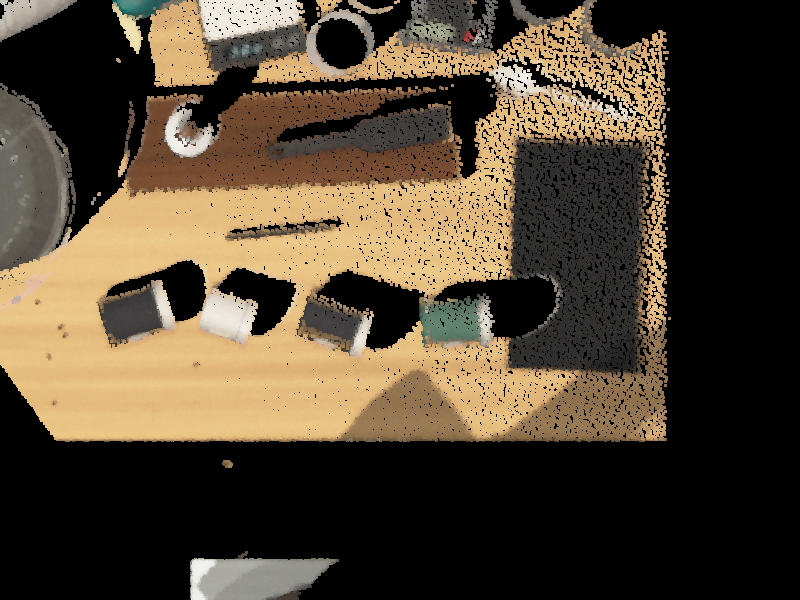

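The depth is consistent: the board top reads 0.020 and the tin tops read 0.056–0.064. Now I'll fit the poses.

```bash
cat >> h.py <<'E'
from scipy.optimize import least_squares
def both(tag="0"):
    Ps=[];Cs=[];S=[]
    for i,n in enumerate(("scene","side")):
        p,d,c=load(f"{n}{tag}.npz"); P=cloud(d,c); m=(d>0)&(P[...,2]<.2)&(P[...,2]>-.02)
        Ps.append(P[m]);Cs.append(p[m].astype(int));S.append(np.full(m.sum(),i))
    return np.vstack(Ps),np.vstack(Cs),np.concatenate(S)
def rect(xy):
    r=cv2.minAreaRect((xy*1000).astype(np.float32)); return r
E
cat > meas.py <<'E'
from h import *
P,C,S=both()
x,y,z=P.T; r,g,b=C.T; br=C.sum(1)
def box(x0,x1,y0,y1): return (x>x0)&(x<x1)&(y>y0)&(y<y1)
for s in(0,1):
    print("cam",s)
    m=(S==s)&box(.34,.58,-.3,.4)&(np.abs(z)<.006)&(br>300); print(" bench z",np.median(z[m]))
    m=(S==s)&box(.5,.78,-.25,.3)&(np.abs(z-.019)<.006)&(r>b+25)&(r<150); print(" board",rect(P[m][:,:2]),np.median(z[m]),m.sum())
    m=(S==s)&box(.36,.72,-.46,-.2)&(np.abs(z-.003)<.007)&(br<160); print(" mat",rect(P[m][:,:2]),np.median(z[m]),m.sum())
    m=(S==s)&box(.6,.76,-.22,.1)&(z>.03)&(z<.06)&(br<260)&(abs(r-b)<25)
    q=P[m]; c0,ax,_=(lambda q:(q.mean(0),*np.linalg.svd(q-q.mean(0),full_matrices=0)[2][:2]))(np.c_[q[:,:2]])
    t=(q[:,:2]-c0)@ax; n=(q[:,:2]-c0)@[-ax[1],ax[0]]
    print(" brush",m.sum(),"axis",ax,"c",c0,"t",t.min(),t.max(),"mid",c0+ax*(t.min()+t.max())/2,"topz",np.percentile(q[:,2],95),rect(q[:,:2]))
    m=(S==s)&box(.6,.76,.1,.25)&(z>.055)&(z<.13); q=P[m]; print(" tamper handle n",m.sum(),q.min(0),q.max(0))
    f=least_squares(lambda k:np.hypot(q[:,0]-k[0],q[:,1]-k[1])-k[2],[.69,.16,.017]); print("  circ",f.x,f.fun.std())
    m=(S==s)&box(.6,.76,.1,.25)&(z>.03)&(z<.05)&(br>330); q=P[m]; print(" foot",m.sum(),cv2.minEnclosingCircle((q[:,:2]*1000).astype(np.float32)))
E
python3 meas.py
```

```text
cam 0
 bench z 0.0013735948860704728
 board ((670.1726684570312, 15.627883911132812), (215.2708740234375, 461.705322265625), 5.060013771057129) 0.019330560387844975 5767
 mat ((528.9502563476562, -319.9654541015625), (163.97235107421875, 285.307373046875), 88.60592651367188) 0.005159870844178682 3925
 brush 1189 axis [ 0.16256989 -0.98669703] c [ 0.67502993 -0.05458084] t -0.1242232669452792 0.11218059186148852 mid [ 0.67405104 -0.0486396 ] topz 0.04949417805963132 ((676.3626098632812, -48.319725036621094), (44.654232025146484, 236.4983673095703), 9.698145866394043)
 tamper handle n 425 [0.66568158 0.14586172 0.0552295 ] [0.69876142 0.18211033 0.1027467 ]
  circ [0.68156116 0.1658613  0.01189226] 0.003375355725275817
 foot 398 ((682.7652587890625, 164.49893188476562), 29.952436447143555)
cam 1
 bench z -0.0001364056858150775
 board ((670.82861328125, 6.68414306640625), (216.73085021972656, 436.34765625), 0.14046457409858704) 0.01780209103005531 3548
 mat ((527.3480224609375, -322.6239013671875), (173.25918579101562, 289.7286071777344), 88.24080657958984) 0.0034122942576407245 2794
 brush 975 axis [-0.15725373  0.98755823] c [ 0.67377198 -0.05115559] t -0.11574974378412685 0.11827208741058381 mid [ 0.67357365 -0.04991011] topz 0.04756107109947619 ((707.6333618164062, -47.57780456542969), (105.16923522949219, 234.05545043945312), 4.574457168579102)
 tamper handle n 437 [0.66481332 0.14844224 0.05514737] [0.69642335 0.18210049 0.10120013]
  circ [0.68034414 0.16489948 0.01190267] 0.0032601028533128604
 foot 119 ((672.862060546875, 154.92251586914062), 23.193368911743164)
```

```bash
cat > meas2.py <<'E'
from h import *
P,C,S=both()
x,y,z=P.T; r,g,b=C.T; br=C.sum(1)
def box(x0,x1,y0,y1): return (x>x0)&(x<x1)&(y>y0)&(y<y1)
for s in(0,1):
    print("cam",s)
    m=(S==s)&box(.58,.76,-.22,.27)&(np.abs(z-.019)<.005)&(r>b+20)&(br<260); q=P[m][:,:2]
    # front edge
    e=[]
    for yy in np.arange(-.15,.2,.02):
        k=q[abs(q[:,1]-yy)<.006]
        if len(k)>3: e.append((yy,np.percentile(k[:,0],2),np.percentile(k[:,0],98)))
    e=np.array(e); f=np.polyfit(e[:,0],e[:,1],1); print(" front edge x= ",f,"res",np.std(e[:,1]-np.polyval(f,e[:,0])),"back max",np.sort(e[:,2])[-4:])
    for xx in (.64,.66,.68,.7,.72):
        k=q[abs(q[:,0]-xx)<.008]; print("  x",xx,"y ends",np.percentile(k[:,1],[1,99]))
    for name,cy,cx,rad in (("black1",.25,.45,.032),("white",.12,.45,.030),("black2",-.02,.44,.032),("green",-.165,.44,.032)):
        m=(S==s)&box(.37,.52,cy-.062,cy+.062)&(z>.012)&(z<.08)
        q=P[m]; 
        def fun(k):
            a=np.array([np.sin(k[2]),-np.cos(k[2]),0]); v=q-[k[0],k[1],rad]; v=v-np.outer(v@a,a); return np.linalg.norm(v,axis=1)-rad-.001
        f=least_squares(fun,[q[:,0].mean()+.0,q[:,1].mean(),0],loss='soft_l1',f_scale=.003)
        k=f.x; a=np.array([np.sin(k[2]),-np.cos(k[2])]); t=(q[:,:2]-k[:2])@a; lo,hi=np.percentile(t,[1,99])
        print(name,m.sum(),"ang",np.degrees(k[2]).round(1),"mid",(k[:2]+a*(lo+hi)/2).round(4),"len",(hi-lo).round(4),"a",a.round(3),"res",np.median(abs(fun(k))).round(4),"zmax",np.percentile(q[:,2],98).round(3))
m=box(.74,.95,-.3,.3)&(z>.03)
for yy in np.arange(-.25,.3,.05):
    k=m&(abs(y-yy)<.025)
    if k.sum()>5: print("clutter y",yy.round(2),"minx",np.percentile(x[k],3).round(3),"zmax",np.percentile(z[k],98).round(3))
k=(z>.06)&box(.55,.8,.2,.6); print("basket ymin",np.percentile(y[k],1),x[k][np.argmin(y[k])])
E
python3 meas2.py
```

```text
cam 0
 front edge x=  [-0.03479761  0.61692542] res 0.0005191181296466001 back max [0.72971261 0.73049136 0.73208466 0.73330075]
  x 0.64 y ends [-0.16173337  0.23379828]
  x 0.66 y ends [-0.16307014  0.22293416]
  x 0.68 y ends [-0.16336604  0.23022326]
  x 0.7 y ends [-0.03235463  0.23602981]
  x 0.72 y ends [-0.07957181  0.21137556]
black1 2404 ang 17.2 mid [0.4567 0.2319] len 0.0828 a [ 0.295 -0.955] res 0.0013 zmax 0.068
white 1467 ang -19.5 mid [0.4581 0.1142] len 0.0617 a [-0.335 -0.942] res 0.0014 zmax 0.064
black2 1708 ang -20.2 mid [ 0.4474 -0.0193] len 0.0847 a [-0.345 -0.939] res 0.0016 zmax 0.068
green 1351 ang 2.4 mid [ 0.4481 -0.1691] len 0.0848 a [ 0.042 -0.999] res 0.002 zmax 0.068
cam 1
 front edge x=  [-0.03041725  0.61536065] res 0.0005603305630818534 back max [0.72937611 0.73318511 0.73377787 0.73442385]
  x 0.64 y ends [-0.16682471  0.20660118]
  x 0.66 y ends [-0.16732658  0.18837633]
  x 0.68 y ends [-0.16495327  0.1212002 ]
  x 0.7 y ends [-0.02252348  0.11875005]
  x 0.72 y ends [-0.0910186   0.10537767]
black1 2334 ang 16.7 mid [0.4557 0.2312] len 0.0826 a [ 0.287 -0.958] res 0.0014 zmax 0.066
white 1437 ang -20.5 mid [0.4615 0.1233] len 0.0855 a [-0.351 -0.937] res 0.0012 zmax 0.062
black2 1611 ang -20.6 mid [ 0.4466 -0.0209] len 0.0852 a [-0.351 -0.936] res 0.0012 zmax 0.066
green 1086 ang -0.8 mid [ 0.4478 -0.1706] len 0.0877 a [-0.013 -1.   ] res 0.0019 zmax 0.066
clutter y -0.25 minx 0.82 zmax 0.156
clutter y -0.2 minx 0.78 zmax 0.062
clutter y -0.15 minx 0.786 zmax 0.062
clutter y -0.1 minx 0.793 zmax 0.09
clutter y -0.05 minx 0.756 zmax 0.091
clutter y -0.0 minx 0.756 zmax 0.091
clutter y 0.15 minx 0.848 zmax 0.198
clutter y 0.2 minx 0.833 zmax 0.197
clutter y 0.25 minx 0.832 zmax 0.13
basket ymin 0.3098213157593513 0.6183117949559734
```

Tin fits agree between the two cameras. The white tin is the short one (tin_4). A glass near the brush stands at about (0.797,-0.025) and is 0.09 high, so I'll lean the tool 20° away from it. Next is a move helper.

```bash
cat >> h.py <<'E'
def plan(st,g,jaw_deg,lean_deg,N=None,tip=0.159,flip=None,stepmm=30):
    """g grasp point; jaw horizontal direction deg; lean: rotation about jaw axis (deg) from straight down"""
    a=np.radians(jaw_deg); J=np.array([np.cos(a),np.sin(a),0])
    best=None
    R0=Rm(st['ee_rot'])
    A=R.from_rotvec(J*np.radians(lean_deg)).apply([0,0,-1])
    for s in ((1,-1) if flip is None else (flip,)):
        Y=J*s; X=np.cross(Y,A); T=np.column_stack([X,Y,A])
        rv=R.from_matrix(T@R0.T).as_rotvec()
        if best is None or np.linalg.norm(rv)<np.linalg.norm(best[0]): best=(rv,T,s)
    rv,T,s=best; sh=(np.asarray(g)-T[:,2]*tip-st['eef_pos'])*1000
    n=N or int(max(np.ceil(np.linalg.norm(rv)/.13),np.ceil(np.linalg.norm(sh)/stepmm),1))
    print("t",round(st['t'],2),"N",n,"per row turn",(rv/n).round(4).tolist(),"shift",(sh/n).round(2).tolist(),"s",s,"tot",np.degrees(rv).round(1),sh.round(1))
def gp(st): return st['eef_pos']+Rm(st['ee_rot'])[:,2]*.159
E
python3 - <<'E'
from station import *; from h import *
st=get_state(); print(gp(st))
plan(st,[.681,-.0956,.20],9.3,20)
E
```

```text
[ 0.25383092 -0.62509562  0.24494686]
t 0.15 N 22 per row turn [0.0149, -0.0084, 0.0606] shift [19.81, 21.64, -2.48] s -1 tot [ 18.8 -10.6  76.3] [435.9 476.  -54.5]
```

Emit:
arm_command:
  targets:
    - [[0.0149,-0.0084,0.0606],[19.8,21.6,-2.5],0]
    - [[0.0149,-0.0084,0.0606],[19.8,21.6,-2.5],0]
    - [[0.0149,-0.0084,0.0606],[19.8,21.6,-2.5],0]
    - [[0.0149,-0.0084,0.0606],[19.8,21.6,-2.5],0]
    - [[0.0149,-0.0084,0.0606],[19.8,21.6,-2.5],0]
    - [[0.0149,-0.0084,0.0606],[19.8,21.6,-2.5],0]
    - [[0.0149,-0.0084,0.0606],[19.8,21.6,-2.5],0]
    - [[0.0149,-0.0084,0.0606],[19.8,21.6,-2.5],0]

```text
t: 0.95
eef_pos: [0.413, -0.4516, 0.3844]
ee_rot: [3.084, 0.124, -2.271]
force: [1.2, -1.1, 0.0]
width: 0.0877
```

Emit:
arm_command:
  targets:
    - [[0.0149,-0.0084,0.0606],[19.8,21.6,-2.5],0]
    - [[0.0149,-0.0084,0.0606],[19.8,21.6,-2.5],0]
    - [[0.0149,-0.0084,0.0606],[19.8,21.6,-2.5],0]
    - [[0.0149,-0.0084,0.0606],[19.8,21.6,-2.5],0]
    - [[0.0149,-0.0084,0.0606],[19.8,21.6,-2.5],0]
    - [[0.0149,-0.0084,0.0606],[19.8,21.6,-2.5],0]
    - [[0.0149,-0.0084,0.0606],[19.8,21.6,-2.5],0]

```text
t: 1.65
eef_pos: [0.5516, -0.3003, 0.3668]
ee_rot: [3.087, 0.243, -1.846]
force: [-0.8, -0.2, -0.1]
width: 0.0877
```

Emit:
arm_command:
  targets:
    - [[0.0149,-0.0084,0.0606],[19.8,21.6,-2.5],0]
    - [[0.0149,-0.0084,0.0606],[19.8,21.6,-2.5],0]
    - [[0.0149,-0.0084,0.0606],[19.8,21.6,-2.5],0]
    - [[0.0149,-0.0084,0.0606],[19.8,21.6,-2.5],0]
    - [[0.0149,-0.0084,0.0606],[19.8,21.6,-2.5],0]
    - [[0.0149,-0.0084,0.0606],[19.8,21.6,-2.5],0]
    - [[0.0149,-0.0084,0.0606],[19.8,21.6,-2.5],0]
    - [[0,0,0],[0,0,0],0]

```text
t: 2.45
eef_pos: [0.6913, -0.1474, 0.3478]
ee_rot: [3.141, 0.35, -1.404]
force: [-0.0, -0.1, 0.6]
width: 0.0874
```

```bash
cat > snap.py <<'E'
import sys
from station import *; from h import *
def snap(tag,names=("scene","side")):
    for n in names:
        c=camera_params(n); p,d=grab_frame(n); cv2.imwrite(f"pics/{n}{tag}.png",p[:,:,::-1]); np.savez(f"{n}{tag}.npz",p=p,d=d,**c)
if __name__=="__main__": snap(sys.argv[1],sys.argv[2:] or ("scene","side"))
E
python3 - <<'E'
from station import *; from h import *; from snap import snap
st=get_state(); print(gp(st),st['q'],st['width'],st['force'])
plan(st,[.681,-.0956,.20],9.3,20)
snap("1",("scene","wrist"))
E
```

```text
[ 0.68219214 -0.09362054  0.19850134] [-0.04919094  0.49489947  0.21136478 -0.34852276 -1.37777874  0.29906347] 0.08736529059582235 [-0.03898094 -0.10976374  0.60540452]
t 2.45 N 1 per row turn [-0.0012, -0.0006, -0.0045] shift [-1.52, -1.84, 1.57] s -1 tot [-0.1 -0.  -0.3] [-1.5 -1.8  1.6]
```

View pics/wrist1.png

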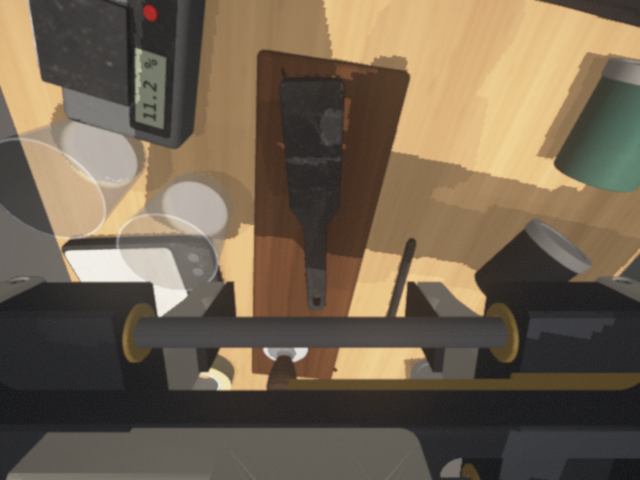

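View pics/scene1.png

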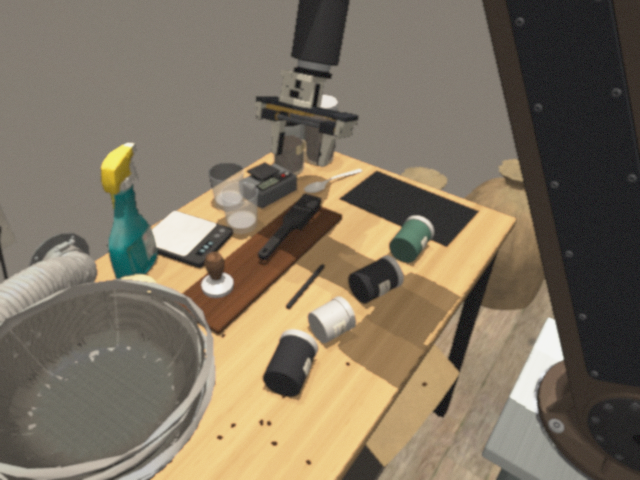

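The brush is unmoved: in the wrist picture its head end is at (312,80) and its handle end at (316,305). I'll cross-check its position with wrist depth.

```bash
python3 - <<'E'
from h import *
p,d,c=load("wrist1.npz"); 
for u,v,z in((312,80,.046),(316,307,.046),(282,150,.046),(343,150,.046)): print(ray(c,u,v,z).round(4))
P=cloud(d,c); print(P[120,312],P[150,360], P[200,330])
print(ray(c,195,205,.0).round(4), ray(c,163,250,.09).round(4), "rim nearest", ray(c,205,285,.09).round(4))
E
```

```text
[ 0.6981 -0.1652  0.046 ]
[0.6594 0.0602 0.046 ]
[ 0.7139 -0.1114  0.046 ]
[ 0.6663 -0.1193  0.046 ]
[ 0.6939243  -0.1377488   0.04472696] [ 0.64767339 -0.11125062  0.01677376] [ 0.66829198 -0.07335932  0.04546794]
[ 0.7991 -0.0206  0.    ] [ 0.7973 -0.031   0.09  ] rim nearest [0.7656 0.0023 0.09  ]
```

```bash
python3 - <<'E'
from station import *; from h import *
st=get_state(); plan(st,[.684,-.0956,.046],9.5,20)
E
```

```text
t 2.55 N 6 per row turn [0.0001, -0.0001, 0.0004] shift [0.53, 0.07, -25.55] s -1 tot [ 0.  -0.   0.2] [   3.2    0.4 -153.3]
```

Emit:
arm_command:
  targets:
    - [[0,0,0],[0.5,0,-26],0]
    - [[0,0,0],[0.5,0,-26],0]
    - [[0,0,0],[0.5,0,-26],0]
    - [[0,0,0],[0.5,0,-26],0]
    - [[0,0,0],[0.5,0,-25],0]
    - [[0,0,0],[0.5,0,-24],0]
    - [[0,0,0],[0,0,0],0]

```text
t: 3.25
eef_pos: [0.6906, -0.1509, 0.193]
ee_rot: [3.136, 0.351, -1.412]
force: [-0.6, 0.7, -0.4]
width: 0.0878
```

Emit:
arm_command:
  targets:
    - [[0,0,0],[0,0,0],0.6]
    - [[0,0,0],[0,0,0],1]
    - [[0,0,0],[0,0,0],1]
    - [[0,0,0],[0,0,0],1]
    - [[0,0,0],[0,0,0],1]
    - [[0,0,0],[0,0,0],1]
    - [[0,0,0],[0,0,0],1]
    - [[0,0,0],[0,0,0],1]
  squeeze: 25

```text
t: 4.05
eef_pos: [0.6929, -0.1502, 0.1974]
ee_rot: [-3.139, 0.348, -1.407]
force: [0.2, 0.1, 5.1]
width: 0.0477
```

Gripped at 47.7 mm, the head width. Lift.

Emit:
arm_command:
  targets:
    - [[0,0,0],[0,0,15],1]
    - [[0,0,0],[0,0,25],1]
    - [[0,0,0],[0,0,30],1]
    - [[0,0,0],[0,0,30],1]
    - [[0,0,0],[0,0,30],1]

```text
t: 4.55
eef_pos: [0.6921, -0.1503, 0.3282]
ee_rot: [3.141, 0.349, -1.408]
force: [-0.2, -0.2, -1.0]
width: 0.0478
```

```bash
python3 - <<'E'
from station import *; from h import *; from snap import snap
st=get_state(); print(gp(st),st['width']); plan(st,[.485,-.366,.15],-90,20,flip=-1)
snap("2",("side",))
E
```

```text
[ 0.68327412 -0.09666583  0.17875884] 0.04775119080155476
t 4.55 N 14 per row turn [0.0, -0.0, -0.1238] shift [-18.68, -15.41, -2.06] s -1 tot [  0.   -0.  -99.3] [-261.5 -215.7  -28.8]
```

View pics/side2.png

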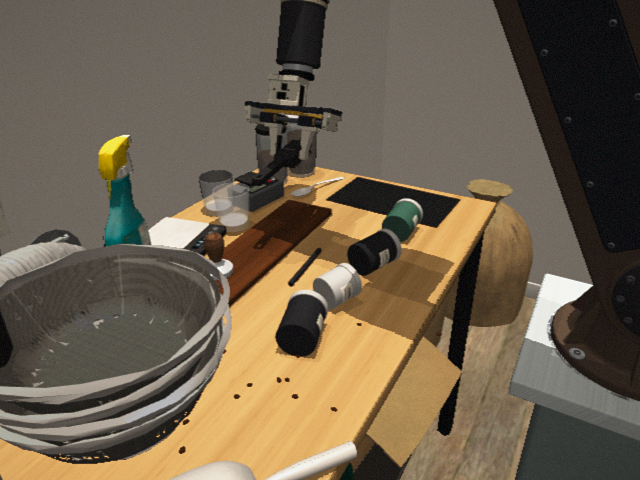

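The brush is held level at (290,155). Carry it to the mat.

Emit:
arm_command:
  targets:
    - [[0,0,-0.1238],[-18.7,-15.4,-2],1]
    - [[0,0,-0.1238],[-18.7,-15.4,-2],1]
    - [[0,0,-0.1238],[-18.7,-15.4,-2],1]
    - [[0,0,-0.1238],[-18.7,-15.4,-2],1]
    - [[0,0,-0.1238],[-18.7,-15.4,-2],1]
    - [[0,0,-0.1238],[-18.7,-15.4,-2],1]
    - [[0,0,-0.1238],[-18.7,-15.4,-2],1]

```text
t: 5.3
eef_pos: [0.5604, -0.2586, 0.3129]
ee_rot: [-3.141, 0.349, -2.28]
force: [0.2, -0.7, -1.4]
width: 0.0478
```

Emit:
arm_command:
  targets:
    - [[0,0,-0.1238],[-18.7,-15.4,-2],1]
    - [[0,0,-0.1238],[-18.7,-15.4,-2],1]
    - [[0,0,-0.1238],[-18.7,-15.4,-2],1]
    - [[0,0,-0.1238],[-18.7,-15.4,-2],1]
    - [[0,0,-0.1238],[-18.7,-15.4,-2],1]
    - [[0,0,-0.1238],[-18.7,-15.4,-2],1]
    - [[0,0,-0.1238],[-18.7,-15.4,-2],1]
    - [[0,0,0],[0,0,0],1]

```text
t: 6.1
eef_pos: [0.4282, -0.3663, 0.2984]
ee_rot: [3.141, 0.347, 3.136]
force: [-0.4, -0.3, -0.4]
width: 0.048
```

```bash
python3 - <<'E'
from station import *; from h import *; from snap import snap
st=get_state(); print(gp(st),st['width'],st['q']); plan(st,[.485,-.366,.033],-90,20,flip=-1)
snap("3",("scene",))
E
```

```text
[ 0.48223807 -0.36656914  0.14890207] 0.048012016649435496 [-0.42093643  0.20627713 -0.40396241 -0.22788251 -0.65382276 -0.99532824]
t 6.1 N 4 per row turn [-0.0, -0.0005, 0.0013] shift [0.61, 0.08, -29.01] s -1 tot [-0.  -0.1  0.3] [   2.4    0.3 -116. ]
```

View pics/scene3.png

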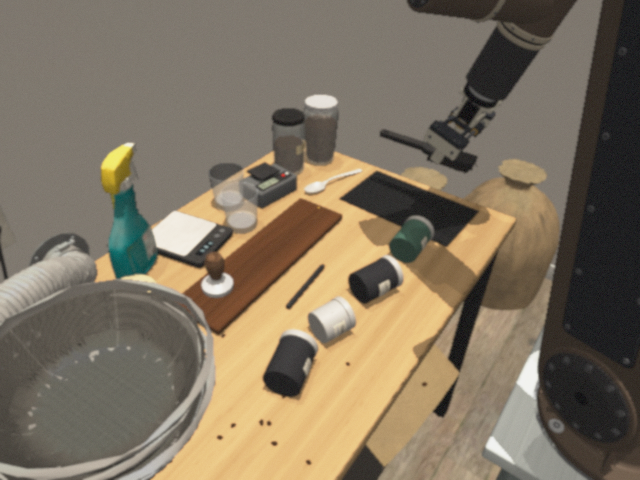

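Emit:
arm_command:
  targets:
    - [[0,0,0],[0.6,0,-30],1]
    - [[0,0,0],[0.6,0,-30],1]
    - [[0,0,0],[0.6,0,-30],1]
    - [[0,0,0],[0.6,0,-17],1]
    - [[0,0,0],[0,0,-7],1]
    - [[0,0,0],[0,0,-2],1]
    - [[0,0,0],[0,0,0],1]

```text
t: 6.85
eef_pos: [0.4338, -0.366, 0.1834]
ee_rot: [-3.14, 0.35, -3.14]
force: [0.5, 0.1, -1.1]
width: 0.0477
```

Emit:
arm_command:
  targets:
    - [[0,0,0],[0,0,0],0.35]
    - [[0,0,0],[0,0,0],0.2]
    - [[0,0,0],[0,0,0],0]
    - [[0,0,0],[0,0,0],0]
    - [[0,0,0],[0,0,5],0]
    - [[0,0,0],[0,0,20],0]
    - [[0,0,0],[0,0,30],0]
    - [[0,0,0],[0,0,40],0]

```text
t: 7.65
eef_pos: [0.4326, -0.3655, 0.2775]
ee_rot: [3.141, 0.346, 3.141]
force: [1.1, -0.1, 0.3]
width: 0.0875
```

Emit:
arm_command:
  targets:
    - [[0,0,0],[0,0,40],0]
    - [[0,0,0],[0,0,40],0]
    - [[0,0,0],[0,0,20],0]

```text
t: 7.95
eef_pos: [0.4333, -0.3661, 0.3824]
ee_rot: [-3.137, 0.353, -3.14]
force: [0.6, -0.7, 1.2]
width: 0.0876
```

```bash
python3 - <<'E'
from station import *; from h import *; from snap import snap
st=get_state(); print(gp(st),st['width'],st['q']); plan(st,[.681,.165,.20],-5,0)
snap("4",("scene","wrist"))
E
```

```text
[ 0.48831909 -0.36667937  0.23322176] 0.08763033706704783 [-0.41295127  0.12288404 -0.30800487 -0.18602109 -0.82145913 -1.05160249]
t 7.95 N 20 per row turn [-0.0129, 0.0144, 0.0733] shift [12.38, 26.55, -1.17] s -1 tot [-14.8  16.5  84. ] [247.7 531.1 -23.4]
```

View pics/scene4.png

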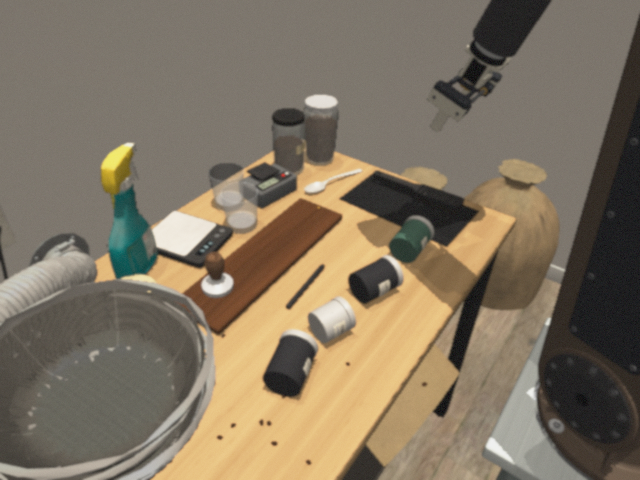

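View pics/wrist4.png

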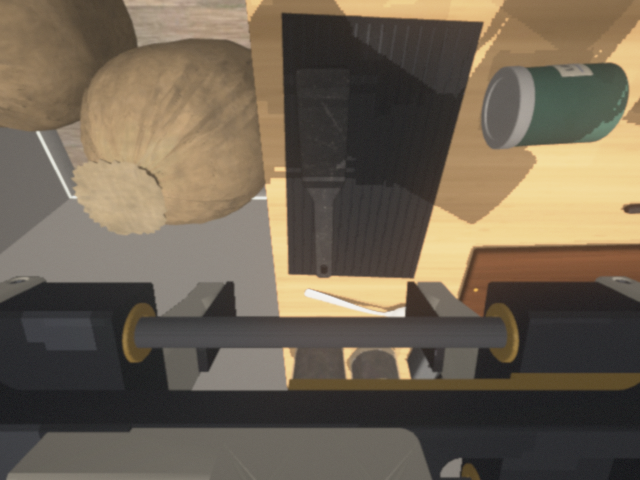

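The brush lies on the mat; in the wrist picture it runs from (322,70) to (322,275), inside the mat. Now the tamper.

Emit:
arm_command:
  targets:
    - [[-0.0129,0.0144,0.0733],[12.4,26.5,-1.2],0]
    - [[-0.0129,0.0144,0.0733],[12.4,26.5,-1.2],0]
    - [[-0.0129,0.0144,0.0733],[12.4,26.5,-1.2],0]
    - [[-0.0129,0.0144,0.0733],[12.4,26.5,-1.2],0]
    - [[-0.0129,0.0144,0.0733],[12.4,26.5,-1.2],0]
    - [[-0.0129,0.0144,0.0733],[12.4,26.5,-1.2],0]
    - [[-0.0129,0.0144,0.0733],[12.4,26.5,-1.2],0]

```text
t: 8.75
eef_pos: [0.52, -0.1791, 0.3687]
ee_rot: [-3.079, 0.228, -2.607]
force: [0.3, 0.0, 0.3]
width: 0.0875
```

Emit:
arm_command:
  targets:
    - [[-0.0129,0.0144,0.0733],[12.4,26.5,-1.2],0]
    - [[-0.0129,0.0144,0.0733],[12.4,26.5,-1.2],0]
    - [[-0.0129,0.0144,0.0733],[12.4,26.5,-1.2],0]
    - [[-0.0129,0.0144,0.0733],[12.4,26.5,-1.2],0]
    - [[-0.0129,0.0144,0.0733],[12.4,26.5,-1.2],0]
    - [[-0.0129,0.0144,0.0733],[12.4,26.5,-1.2],0]
    - [[-0.0129,0.0144,0.0733],[12.4,26.5,-1.2],0]

```text
t: 9.45
eef_pos: [0.6068, 0.0063, 0.3601]
ee_rot: [-3.087, 0.094, -2.094]
force: [0.0, 1.0, 0.3]
width: 0.0878
```

Emit:
arm_command:
  targets:
    - [[-0.0129,0.0144,0.0733],[12.4,26.5,-1.2],0]
    - [[-0.0129,0.0144,0.0733],[12.4,26.5,-1.2],0]
    - [[-0.0129,0.0144,0.0733],[12.4,26.5,-1.2],0]
    - [[-0.0129,0.0144,0.0733],[12.4,26.5,-1.2],0]
    - [[-0.0129,0.0144,0.0733],[12.4,26.5,-1.2],0]
    - [[-0.0129,0.0144,0.0733],[12.4,26.5,-1.2],0]
    - [[0,0,0],[0,0,0],0]

```text
t: 10.15
eef_pos: [0.682, 0.1672, 0.3515]
ee_rot: [3.136, -0.005, -1.655]
force: [-1.0, -0.1, -0.1]
width: 0.0878
```

```bash
python3 - <<'E'
from station import *; from h import *; from snap import snap
st=get_state(); print(gp(st),st['width'],st['q']); plan(st,[.681,.165,.084],-5,0)
snap("5",("scene","wrist"))
E
```

```text
[0.6811591  0.16641501 0.19253315] 0.08783012080827224 [ 0.51746547  0.43773067  0.00954716  0.0016121  -1.14981158 -0.60208734]
t 10.15 N 4 per row turn [0.0012, -0.0014, -0.0008] shift [-0.26, -0.55, -27.13] s -1 tot [ 0.3 -0.3 -0.2] [  -1.    -2.2 -108.5]
```

View pics/scene5.png

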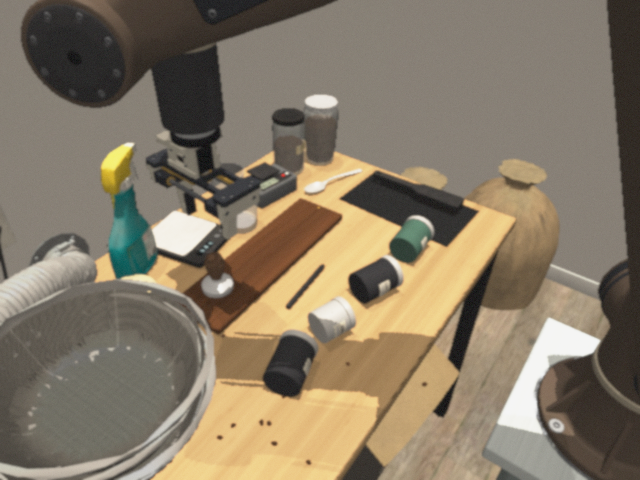

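View pics/wrist5.png

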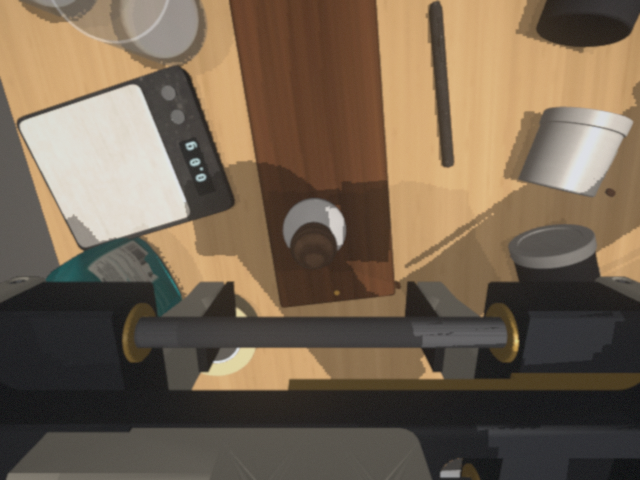

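The tamper stands at (315,230) in the wrist view, with the jaws either side of it along the image horizontal. Descend and grip.

Emit:
arm_command:
  targets:
    - [[0,0,0],[0,-0.5,-27],0]
    - [[0,0,0],[0,-0.5,-27],0]
    - [[0,0,0],[0,-0.5,-27],0]
    - [[0,0,0],[0,-0.5,-27],0]
    - [[0,0,0],[0,0,0],0]

```text
t: 10.75
eef_pos: [0.6793, 0.1604, 0.2416]
ee_rot: [3.132, -0.007, -1.662]
force: [-0.9, -0.0, -0.9]
width: 0.0879
```

Emit:
arm_command:
  targets:
    - [[0,0,0],[0,0,0],0.6]
    - [[0,0,0],[0,0,0],1]
    - [[0,0,0],[0,0,0],1]
    - [[0,0,0],[0,0,0],1]
    - [[0,0,0],[0,0,0],1]
    - [[0,0,0],[0,0,0],1]
    - [[0,0,0],[0,0,0],1]
    - [[0,0,0],[0,0,0],1]
  squeeze: 35

```text
t: 11.55
eef_pos: [0.6822, 0.1624, 0.2468]
ee_rot: [3.142, -0.003, -1.659]
force: [3.7, -0.9, 3.6]
width: 0.0355
```

Emit:
arm_command:
  targets:
    - [[0,0,0],[0,0,5],1]
    - [[0,0,0],[0,0,20],1]
    - [[0,0,0],[0,0,25],1]
    - [[0,0,0],[0,0,25],1]
    - [[0,0,0],[0,0,0],1]

```text
t: 12.05
eef_pos: [0.6815, 0.1625, 0.3239]
ee_rot: [-3.142, -0.002, -1.659]
force: [0.6, -0.3, -1.9]
width: 0.0356
```

```bash
python3 - <<'E'
from station import *; from h import *; from snap import snap
st=get_state(); print(gp(st),st['width'],st['force']); plan(st,[.58,-.29,.16],-25,0,flip=-1)
snap("6",("scene",))
E
```

```text
[0.68146839 0.16215223 0.1649444 ] 0.03559381609209498 [ 0.64190307 -0.2879969  -1.89127357]
t 12.05 N 16 per row turn [0.0001, -0.0, -0.0218] shift [-6.34, -28.28, -0.31] s -1 tot [  0.1  -0.  -20. ] [-101.5 -452.5   -4.9]
```

View pics/scene6.png

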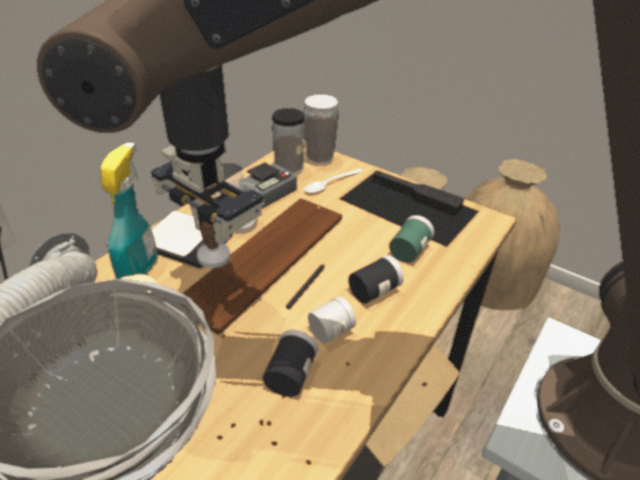

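The tamper is held clear of the board (width 35.6 mm). Carry it to the mat.

Emit:
arm_command:
  targets:
    - [[0,0,-0.0218],[-6.3,-28.3,0],1]
    - [[0,0,-0.0218],[-6.3,-28.3,0],1]
    - [[0,0,-0.0218],[-6.3,-28.3,0],1]
    - [[0,0,-0.0218],[-6.3,-28.3,0],1]
    - [[0,0,-0.0218],[-6.3,-28.3,0],1]
    - [[0,0,-0.0218],[-6.3,-28.3,0],1]
    - [[0,0,-0.0218],[-6.3,-28.3,0],1]
    - [[0,0,-0.0218],[-6.3,-28.3,0],1]

```text
t: 12.9
eef_pos: [0.6294, -0.0652, 0.3185]
ee_rot: [3.134, -0.005, -1.835]
force: [0.4, -0.1, -3.0]
width: 0.0355
```

Emit:
arm_command:
  targets:
    - [[0,0,-0.0218],[-6.3,-28.3,0],1]
    - [[0,0,-0.0218],[-6.3,-28.3,0],1]
    - [[0,0,-0.0218],[-6.3,-28.3,0],1]
    - [[0,0,-0.0218],[-6.3,-28.3,0],1]
    - [[0,0,-0.0218],[-6.3,-28.3,0],1]
    - [[0,0,-0.0218],[-6.3,-28.3,0],1]
    - [[0,0,-0.0218],[-6.3,-28.3,0],1]
    - [[0,0,-0.0218],[-6.3,-28.3,0],1]

```text
t: 13.7
eef_pos: [0.5791, -0.2912, 0.3184]
ee_rot: [3.134, -0.004, -2.009]
force: [0.5, -0.2, -3.4]
width: 0.0356
```

Emit:
arm_command:
  targets:
    - [[0,0,0],[0,0,0],1]
    - [[0,0,0],[0,0,0],1]

```text
t: 13.9
eef_pos: [0.5794, -0.2909, 0.3186]
ee_rot: [3.135, -0.004, -2.01]
force: [-0.7, -0.9, -3.5]
width: 0.0355
```

```bash
python3 - <<'E'
from station import *; from h import *; from snap import snap
st=get_state(); print(gp(st),st['width'],st['force']); plan(st,[.58,-.29,.074],-25,0,flip=-1)
snap("7",("scene","side"))
E
```

```text
[ 0.57816789 -0.29097719  0.159645  ] 0.03554587750678422 [-0.72731893 -0.87965728 -3.5475702 ]
t 13.9 N 3 per row turn [0.0002, -0.0026, 0.0009] shift [0.2, 0.29, -28.55] s -1 tot [ 0.  -0.4  0.2] [  0.6   0.9 -85.6]
```

View pics/side7.png

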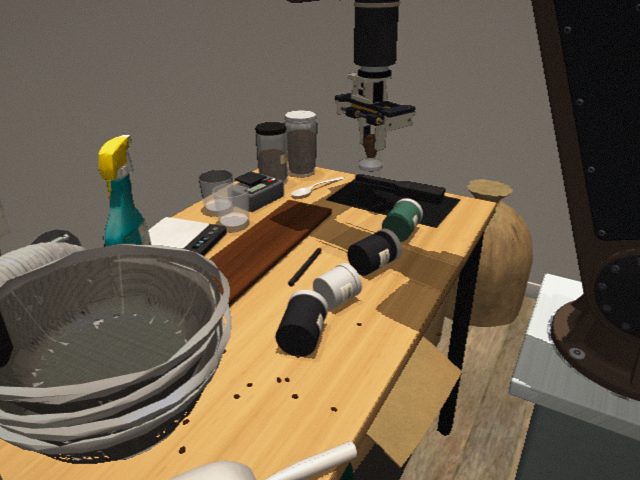

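Emit:
arm_command:
  targets:
    - [[0,0,0],[0,0,-28],1]
    - [[0,0,0],[0,0,-28],1]
    - [[0,0,0],[0,0,-20],1]
    - [[0,0,0],[0,0,-7],1]
    - [[0,0,0],[0,0,-3],1]
    - [[0,0,0],[0,0,-1],1]
    - [[0,0,0],[0,0,0],1]

```text
t: 14.7
eef_pos: [0.5809, -0.2904, 0.2347]
ee_rot: [3.14, -0.004, -2.007]
force: [0.4, 0.0, -3.1]
width: 0.0354
```

Emit:
arm_command:
  targets:
    - [[0,0,0],[0,0,-1.5],1]
    - [[0,0,0],[0,0,-1.5],1]
    - [[0,0,0],[0,0,0],1]

```text
t: 15.0
eef_pos: [0.5806, -0.2907, 0.2315]
ee_rot: [3.14, -0.004, -2.008]
force: [-0.8, 0.4, 1.5]
width: 0.0355
```

Contact. Release and rise.

Emit:
arm_command:
  targets:
    - [[0,0,0],[0,0,0],0.5]
    - [[0,0,0],[0,0,0],0.2]
    - [[0,0,0],[0,0,0],0]
    - [[0,0,0],[0,0,0],0]
    - [[0,0,0],[0,0,20],0]
    - [[0,0,0],[0,0,40],0]
    - [[0,0,0],[0,0,40],0]
    - [[0,0,0],[0,0,40],0]

```text
t: 15.8
eef_pos: [0.5802, -0.2906, 0.3721]
ee_rot: [3.138, -0.004, -2.008]
force: [0.9, -1.2, 1.0]
width: 0.087
```

```bash
python3 - <<'E'
from station import *; from h import *; from snap import snap
st=get_state(); print(gp(st),st['width'],st['q'])
snap("8",("scene","side"))
plan(st,[.448,-.173,.13],1,40)
plan(st,[.448,-.173,.13],1,35)
E
sed -i 's/^P,C,S=both()/import sys\nP,C,S=both(sys.argv[1] if len(sys.argv)>1 else "0")/' meas2.py; python3 meas2.py 8 | grep -E "cam|black|white|green"
```

```text
[ 0.57939432 -0.29088207  0.21306332] 0.08695329552140398 [-0.16329183  0.33830297 -0.0954636   0.00313472 -1.14150752 -0.27519911]
t 15.8 N 7 per row turn [0.0988, -0.0215, 0.0621] shift [-18.63, 2.19, -17.18] s -1 tot [39.6 -8.6 24.9] [-130.4   15.4 -120.3]
t 15.8 N 6 per row turn [0.1009, -0.0221, 0.0732] shift [-21.76, 4.39, -18.64] s -1 tot [34.7 -7.6 25.2] [-130.6   26.4 -111.8]
cam 0
black1 2408 ang 17.0 mid [0.4568 0.2317] len 0.0828 a [ 0.293 -0.956] res 0.0013 zmax 0.068
white 1474 ang -19.6 mid [0.4582 0.1144] len 0.0621 a [-0.336 -0.942] res 0.0014 zmax 0.064
black2 1710 ang -20.5 mid [ 0.4476 -0.0195] len 0.0849 a [-0.35  -0.937] res 0.0015 zmax 0.068
green 1352 ang 2.0 mid [ 0.448  -0.1688] len 0.0851 a [ 0.034 -0.999] res 0.0021 zmax 0.068
cam 1
black1 2328 ang 16.4 mid [0.4557 0.2314] len 0.0819 a [ 0.283 -0.959] res 0.0014 zmax 0.066
white 1442 ang -20.2 mid [0.4616 0.1238] len 0.0868 a [-0.345 -0.939] res 0.0012 zmax 0.062
black2 1612 ang -20.4 mid [ 0.4466 -0.021 ] len 0.0853 a [-0.349 -0.937] res 0.0013 zmax 0.066
green 1087 ang -1.3 mid [ 0.4478 -0.1708] len 0.0873 a [-0.023 -1.   ] res 0.0019 zmax 0.066
```

View pics/scene8.png

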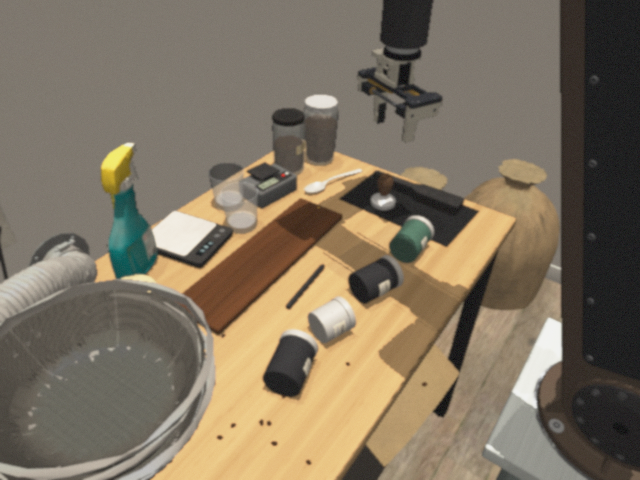

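The tamper stands at (383,197) and the brush lies at (425,190), both on the mat, and the tins are unmoved. Now green: tool leaned 35° over the lid side. I'll fill the board from its +y end so the gripper body stays away from tins already placed.

Emit:
arm_command:
  targets:
    - [[0.1009,-0.0221,0.0732],[-21.8,4.4,-18.6],0]
    - [[0.1009,-0.0221,0.0732],[-21.8,4.4,-18.6],0]
    - [[0.1009,-0.0221,0.0732],[-21.8,4.4,-18.6],0]
    - [[0.1009,-0.0221,0.0732],[-21.8,4.4,-18.6],0]
    - [[0.1009,-0.0221,0.0732],[-21.8,4.4,-18.6],0]
    - [[0.1009,-0.0221,0.0732],[-21.8,4.4,-18.6],0]
    - [[0,0,0],[0,0,0],0]
    - [[0,0,0],[0,0,0],0]

```text
t: 16.7
eef_pos: [0.4495, -0.2649, 0.2585]
ee_rot: [3.14, 0.61, -1.556]
force: [0.1, 0.6, 0.5]
width: 0.0879
```

```bash
python3 - <<'E'
from station import *; from h import *; from snap import snap
st=get_state(); print(gp(st),st['width'],st['q'])
snap("9",("scene","wrist"))
plan(st,[.448,-.169,.036],0.5,35,flip=-1)
E
```

```text
[ 0.44798251 -0.17385454  0.12819728] 0.0878754965668872 [-0.42021566  0.38943322 -0.17054052 -0.56248595 -1.33849321  0.65996461]
t 16.7 N 4 per row turn [0.0003, -0.0002, -0.0016] shift [-0.17, 1.18, -23.07] s -1 tot [ 0.1 -0.1 -0.4] [ -0.7   4.7 -92.3]
```

View pics/scene9.png

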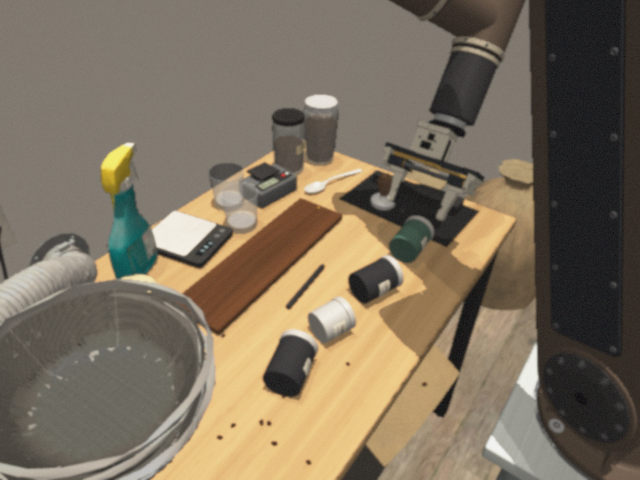

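View pics/wrist9.png

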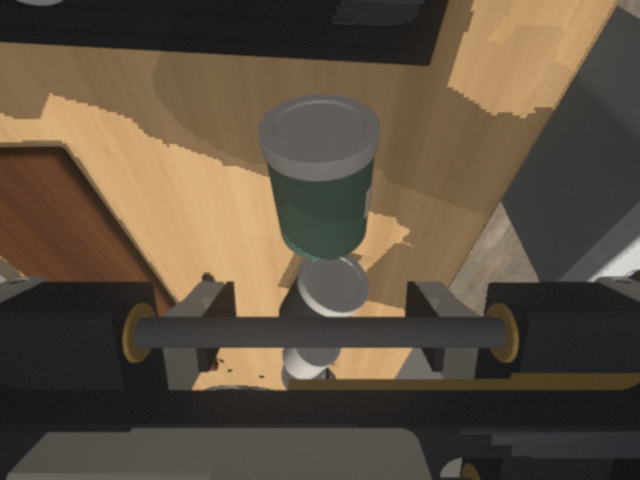

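The green tin is centred between the jaws, at columns 262–378 in the wrist view. Descend.

Emit:
arm_command:
  targets:
    - [[0,0,0],[0,1.2,-23],0]
    - [[0,0,0],[0,1.2,-23],0]
    - [[0,0,0],[0,1.2,-23],0]
    - [[0,0,0],[0,1.2,-22],0]
    - [[0,0,0],[0,0,0],0]

```text
t: 17.3
eef_pos: [0.4496, -0.2585, 0.1663]
ee_rot: [3.138, 0.612, -1.555]
force: [-1.3, -1.1, 0.9]
width: 0.0875
```

Emit:
arm_command:
  targets:
    - [[0,0,0],[0,0,0],0.15]
    - [[0,0,0],[0,0,0],0.25]
    - [[0,0,0],[0,0,0],0.35]
    - [[0,0,0],[0,0,0],1]
    - [[0,0,0],[0,0,0],1]
    - [[0,0,0],[0,0,0],1]
    - [[0,0,0],[0,0,0],1]
  squeeze: 25

```text
t: 18.0
eef_pos: [0.45, -0.2596, 0.1691]
ee_rot: [-3.139, 0.61, -1.552]
force: [0.2, -1.0, 6.7]
width: 0.0635
```

Emit:
arm_command:
  targets:
    - [[0,0,0],[0,0,10],1]
    - [[0,0,0],[0,0,25],1]
    - [[0,0,0],[0,0,30],1]
    - [[0,0,0],[0,0,30],1]
    - [[0,0,0],[0,0,30],1]
    - [[0,0,0],[0,0,0],1]

```text
t: 18.6
eef_pos: [0.4503, -0.26, 0.2978]
ee_rot: [-3.133, 0.607, -1.548]
force: [0.3, -0.0, -0.4]
width: 0.0634
```

```bash
python3 - <<'E'
from station import *; from h import *; from snap import snap
st=get_state(); print(gp(st),st['width'],st['q'])
snap("10",("scene",))
print("yaw stage"); plan(st,[.58,.03,.18],135,35)
print("direct"); plan(st,[.66,.185,.14],135,-55); plan(st,[.66,.185,.14],135,-55,flip=1);plan(st,[.66,.185,.14],135,-55,flip=-1)
E
```

```text
[ 0.44955669 -0.16939864  0.16720764] 0.06343250594545487 [-0.41077622  0.33698754 -0.14403594 -0.55746808 -1.39514163  0.61692039]
yaw stage
t 18.6 N 14 per row turn [-0.0825, 0.0338, -0.0503] shift [13.87, 25.32, 0.89] s 1 tot [-66.1  27.1 -40.3] [194.2 354.5  12.4]
direct
t 18.6 N 13 per row turn [0.0261, -0.0099, -0.061] shift [9.05, 27.15, -5.13] s 1 tot [ 19.4  -7.4 -45.5] [117.6 352.9 -66.6]
t 18.6 N 13 per row turn [0.0261, -0.0099, -0.061] shift [9.05, 27.15, -5.13] s 1 tot [ 19.4  -7.4 -45.5] [117.6 352.9 -66.6]
t 18.6 N 20 per row turn [-0.0357, -0.0876, 0.0873] shift [5.88, 17.65, -3.33] s -1 tot [ -41.  -100.4  100.1] [117.6 352.9 -66.6]
```

View pics/scene10.png

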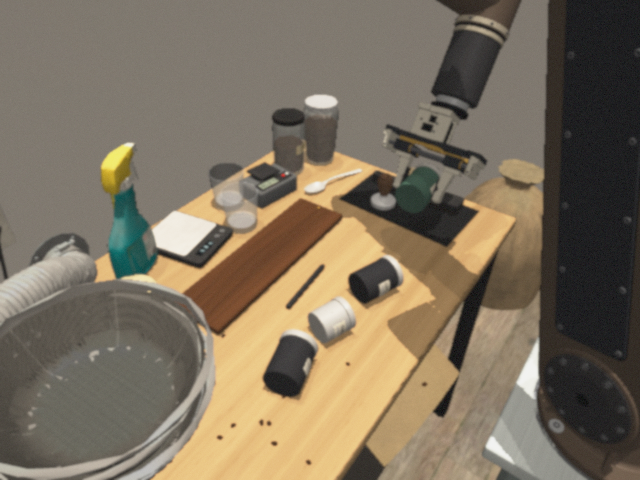

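```bash
python3 - <<'E'
from station import *; from h import *
st=get_state(); R0=Rm(st['ee_rot']); rv=np.radians([-41,-100.4,100.1])
for f in np.linspace(0,1,6):
    M=R.from_rotvec(rv*f).as_matrix()@R0; lid=M@np.array([.82,0,-.57]); print(f,"A",M[:,2].round(2),"Y",M[:,1].round(2),"lid",lid.round(2))
E
```

```text
0.0 A [-0.01  0.57 -0.82] Y [-1.   -0.02 -0.  ] lid [ 0.02 -1.   -0.  ]
0.2 A [ 0.11  0.47 -0.88] Y [-0.87 -0.38 -0.31] lid [ 0.32 -0.92  0.2 ]
0.4 A [ 0.27  0.41 -0.87] Y [-0.54 -0.69 -0.49] lid [ 0.5  -0.73  0.47]
0.6000000000000001 A [ 0.43  0.41 -0.81] Y [-0.09 -0.87 -0.49] lid [ 0.5  -0.46  0.73]
0.8 A [ 0.54  0.47 -0.7 ] Y [ 0.37 -0.88 -0.31] lid [ 0.31 -0.19  0.93]
1.0 A [ 0.58  0.58 -0.57] Y [ 0.71 -0.71  0.  ] lid [0. 0. 1.]
```

The direct rotation keeps the fingers pointing mostly down throughout. Carry at a height of 0.18.

```bash
python3 - <<'E'
from station import *; from h import *
st=get_state(); plan(st,[.665,.182,.18],135,-55,flip=-1,N=21)
E
```

```text
t 18.65 N 21 per row turn [-0.034, -0.0836, 0.0832] shift [5.86, 16.64, -1.17] s -1 tot [ -40.9 -100.6  100.1] [123.1 349.5 -24.5]
```

Emit:
arm_command:
  targets:
    - [[-0.034,-0.0836,0.0832],[5.9,16.6,-1.2],1]
    - [[-0.034,-0.0836,0.0832],[5.9,16.6,-1.2],1]
    - [[-0.034,-0.0836,0.0832],[5.9,16.6,-1.2],1]
    - [[-0.034,-0.0836,0.0832],[5.9,16.6,-1.2],1]
    - [[-0.034,-0.0836,0.0832],[5.9,16.6,-1.2],1]
    - [[-0.034,-0.0836,0.0832],[5.9,16.6,-1.2],1]
    - [[-0.034,-0.0836,0.0832],[5.9,16.6,-1.2],1]

```text
t: 19.35
eef_pos: [0.4905, -0.1424, 0.2837]
ee_rot: [-2.675, 0.155, -0.766]
force: [0.7, -0.1, -1.3]
width: 0.0639
```

Emit:
arm_command:
  targets:
    - [[-0.034,-0.0836,0.0832],[5.9,16.6,-1.2],1]
    - [[-0.034,-0.0836,0.0832],[5.9,16.6,-1.2],1]
    - [[-0.034,-0.0836,0.0832],[5.9,16.6,-1.2],1]
    - [[-0.034,-0.0836,0.0832],[5.9,16.6,-1.2],1]
    - [[-0.034,-0.0836,0.0832],[5.9,16.6,-1.2],1]
    - [[-0.034,-0.0836,0.0832],[5.9,16.6,-1.2],1]
    - [[-0.034,-0.0836,0.0832],[5.9,16.6,-1.2],1]

```text
t: 20.05
eef_pos: [0.5316, -0.0262, 0.2752]
ee_rot: [-2.623, -0.465, -0.171]
force: [-0.1, -0.6, -0.9]
width: 0.0635
```

Emit:
arm_command:
  targets:
    - [[-0.034,-0.0836,0.0832],[5.9,16.6,-1.2],1]
    - [[-0.034,-0.0836,0.0832],[5.9,16.6,-1.2],1]
    - [[-0.034,-0.0836,0.0832],[5.9,16.6,-1.2],1]
    - [[-0.034,-0.0836,0.0832],[5.9,16.6,-1.2],1]
    - [[-0.034,-0.0836,0.0832],[5.9,16.6,-1.2],1]
    - [[-0.034,-0.0836,0.0832],[5.9,16.6,-1.2],1]
    - [[-0.034,-0.0836,0.0832],[5.9,16.6,-1.2],1]
    - [[0,0,0],[0,0,0],1]

```text
t: 20.85
eef_pos: [0.5797, 0.1009, 0.2919]
ee_rot: [-3.133, -0.921, 0.766]
force: [0.1, -0.0, -0.9]
width: 0.0638
```

```bash
python3 - <<'E'
from station import *; from h import *; from snap import snap
st=get_state(); print(gp(st),st['width'],st['q'])
snap("11",("scene","side"))
plan(st,[.665,.182,.18],135,-55,flip=-1)
E
```

```text
[0.6699942  0.18966569 0.19568813] 0.06375373739036744 [ 0.15711088  0.22336408 -0.27292438 -1.12087805 -0.53903346  3.02991432]
t 20.85 N 1 per row turn [0.0237, -0.0311, 0.0126] shift [-6.77, -11.04, -20.68] s -1 tot [ 1.4 -1.8  0.7] [ -6.8 -11.  -20.7]
```

View pics/scene11.png

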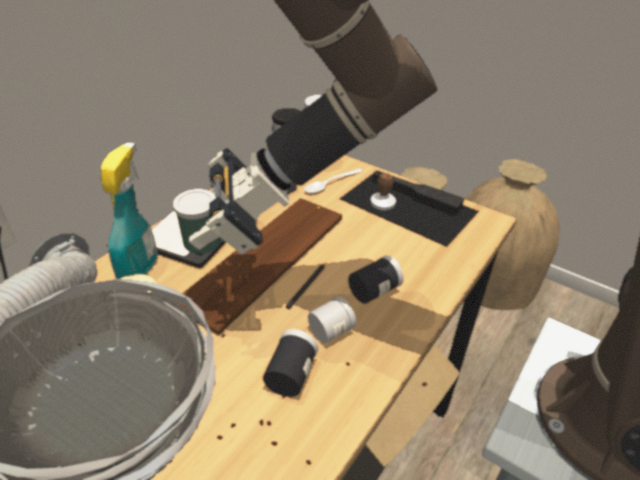

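View pics/side11.png

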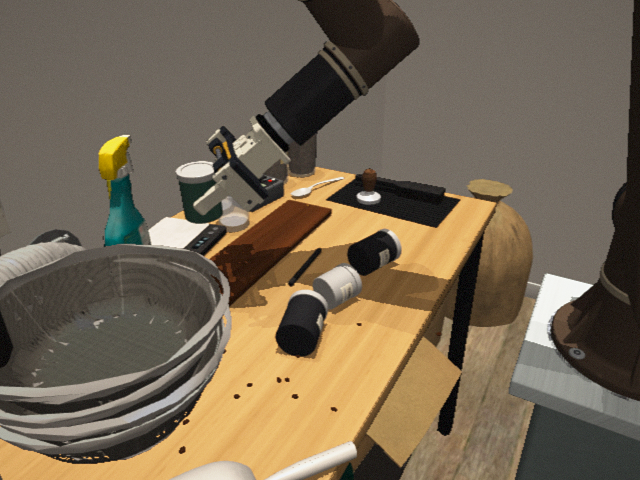

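The tin is upright, but joint 6 sits at its limit. I'll back the yaw off for this placing and use the flipped grasp for the next tins.

```bash
python3 - <<'E'
from station import *; from h import *
st=get_state(); plan(st,[.668,.184,.16],112,-55,flip=-1,N=4)
E
```

```text
t 20.95 N 4 per row turn [0.0039, -0.0099, -0.0966] shift [-7.73, 8.9, -9.73] s -1 tot [  0.9  -2.3 -22.1] [-30.9  35.6 -38.9]
```

Emit:
arm_command:
  targets:
    - [[0.0039,-0.0099,-0.0966],[-7.7,8.9,-9.7],1]
    - [[0.0039,-0.0099,-0.0966],[-7.7,8.9,-9.7],1]
    - [[0.0039,-0.0099,-0.0966],[-7.7,8.9,-9.7],1]
    - [[0.0039,-0.0099,-0.0966],[-7.7,8.9,-9.7],1]
    - [[0,0,0],[0,0,0],1]
    - [[0,0,0],[0,0,0],1]

```text
t: 21.55
eef_pos: [0.5481, 0.1348, 0.2538]
ee_rot: [3.139, -0.956, 0.386]
force: [1.1, -0.9, -0.6]
width: 0.0637
```

```bash
cat > held.py <<'E'
from station import *; from h import *; from snap import snap
import sys
def held(tag,zmin=0.0):
    st=get_state(); g=gp(st); print(g.round(4),round(st['width'],4),st['q'].round(2))
    snap(tag,("scene","side"))
    P,C,S=both(tag)
    return st,g,P,C,S
E
python3 - <<'E'
from held import *
st,g,P,C,S=held("12")
plan(st,[.668,.184,.075],112,-55,flip=-1)
# lid: bright points near top
for s in(0,1):
    m=(S==s)&(np.hypot(P[:,0]-g[0],P[:,1]-g[1])<.06)&(C.sum(1)>380)&(P[:,2]>g[2]+.02)
    q=P[m]; print(s,m.sum(),"zmed",np.median(q[:,2]),np.percentile(q[:,2],[5,50,95]))
    t=q[q[:,2]>np.percentile(q[:,2],40)]
    A=np.c_[t[:,:2]-g[:2],np.ones(len(t))]; k=np.linalg.lstsq(A,t[:,2],rcond=None)[0]; print(" plane",k," centre",cv2.minEnclosingCircle((t[:,:2]*1000).astype(np.float32)))
E
```

```text
[0.6686 0.1834 0.1621] 0.0637 [ 0.27  0.21 -0.39 -1.39 -0.1   3.03]
t 21.55 N 3 per row turn [0.0009, -0.0011, -0.0002] shift [-0.3, 0.15, -29.2] s -1 tot [ 0.2 -0.2 -0. ] [ -0.9   0.4 -87.6]
0 29 zmed 0.19097313907260494 [0.18389691 0.19097314 0.19844739]
 plane [-0.44363041  0.17002184  0.19772522]  centre ((674.98974609375, 174.52676391601562), 43.417701721191406)
1 7 zmed 0.18598092410308636 [0.182076   0.18598092 0.19681745]
 plane [1.76449293 0.38046631 0.19968469]  centre ((666.2847900390625, 172.50672912597656), 43.427005767822266)
```

View pics/scene12.png

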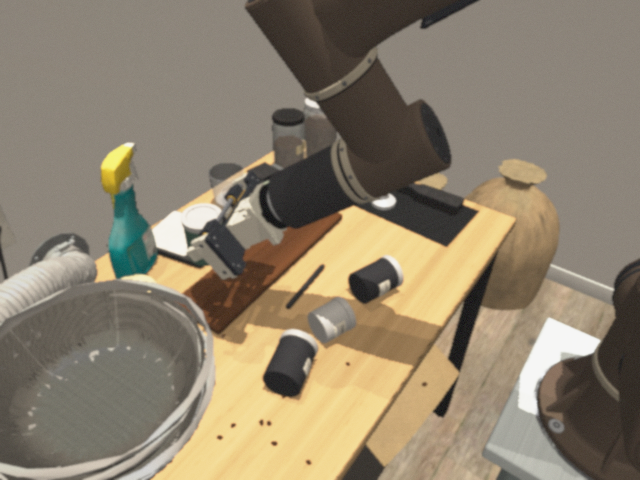

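View pics/side12.png

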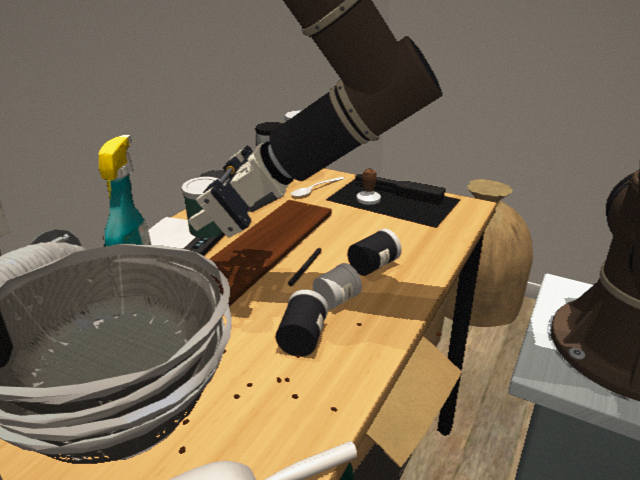

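Joint 5 is near its limit and joint 6 is pinned. I'll tip the fingers back towards down, turn, and place this tin at the board's -y end with the fingers pointing right instead.

```bash
python3 - <<'E'
from station import *; from h import *
st=get_state(); plan(st,[.64,.06,.2],90,-10,flip=-1,N=8)
E
```

```text
t 21.65 N 8 per row turn [-0.0186, 0.0967, -0.0456] shift [7.95, -9.32, 12.77] s -1 tot [ -8.5  44.3 -20.9] [ 63.6 -74.6 102.1]
```

Emit:
arm_command:
  targets:
    - [[-0.0186,0.0967,-0.0456],[8,-9.3,12.8],1]
    - [[-0.0186,0.0967,-0.0456],[8,-9.3,12.8],1]
    - [[-0.0186,0.0967,-0.0456],[8,-9.3,12.8],1]
    - [[-0.0186,0.0967,-0.0456],[8,-9.3,12.8],1]
    - [[-0.0186,0.0967,-0.0456],[8,-9.3,12.8],1]
    - [[-0.0186,0.0967,-0.0456],[8,-9.3,12.8],1]
    - [[-0.0186,0.0967,-0.0456],[8,-9.3,12.8],1]
    - [[-0.0186,0.0967,-0.0456],[8,-9.3,12.8],1]

```text
t: 22.45
eef_pos: [0.5776, 0.0252, 0.2667]
ee_rot: [-3.016, -0.549, 0.147]
force: [-0.1, 1.1, -3.1]
width: 0.0637
```

```bash
python3 - <<'E'
from station import *; from h import *
st=get_state(); print(st['q'].round(2),gp(st)); plan(st,[.67,-.11,.2],45,-55,flip=-1,N=9)
E
```

```text
[ 0.38  0.22 -0.63 -0.01 -0.16  1.38] [0.65614612 0.05692291 0.13213425]
t 22.45 N 9 per row turn [-0.0251, -0.0418, -0.1116] shift [0.04, -4.79, 2.73] s -1 tot [-12.9 -21.6 -57.5] [  0.3 -43.1  24.5]
```

```bash
python3 - <<'E'
from station import *; from h import *
st=get_state(); print(st['t'],st['qd'].round(2)); plan(st,[.64,.03,.2],78,-10,flip=-1,N=6)
E
```

```text
22.45 [-0.22 -0.08  0.5   0.61 -1.57 -0.91]
t 22.45 N 6 per row turn [-0.0178, 0.0634, -0.066] shift [5.9, 1.76, 14.99] s -1 tot [ -6.1  21.8 -22.7] [35.4 10.5 89.9]
```

Emit:
arm_command:
  targets:
    - [[0,0,0],[0,0,15],1]
    - [[-0.0178,0.0634,-0.066],[6,1.8,15],1]
    - [[-0.0178,0.0634,-0.066],[6,1.8,15],1]
    - [[-0.0178,0.0634,-0.066],[6,1.8,15],1]
    - [[-0.0178,0.0634,-0.066],[6,1.8,15],1]
    - [[-0.0178,0.0634,-0.066],[6,1.8,15],1]
    - [[0,0,0],[0,0,0],1]

```text
t: 23.15
eef_pos: [0.6112, 0.0357, 0.3609]
ee_rot: [-3.109, -0.244, -0.15]
force: [-0.5, 0.1, -1.3]
width: 0.0635
```

```bash
python3 - <<'E'
from station import *; from h import *
st=get_state(); print(st['q'].round(2),gp(st),st['width']); plan(st,[.67,-.11,.2],45,-55,flip=-1,N=9)
plan(st,[.64,.03,.2],70,-10,flip=-1,N=6)
E
```

```text
[ 0.41  0.21 -0.37  0.14 -0.77  0.92] [0.64995897 0.03505945 0.20670676] 0.06345972184816408
t 23.15 N 9 per row turn [-0.0393, -0.0708, -0.0696] shift [-3.7, -5.95, -7.74] s -1 tot [-20.2 -36.5 -35.9] [-33.3 -53.6 -69.7]
t 23.15 N 6 per row turn [-0.0023, 0.0126, -0.0343] shift [0.48, 0.63, -0.72] s -1 tot [ -0.8   4.3 -11.8] [ 2.9  3.8 -4.3]
```

Emit:
arm_command:
  targets:
    - [[-0.0393,-0.0708,-0.0696],[-3.7,-6,-7.7],1]
    - [[-0.0393,-0.0708,-0.0696],[-3.7,-6,-7.7],1]
    - [[-0.0393,-0.0708,-0.0696],[-3.7,-6,-7.7],1]
    - [[-0.0393,-0.0708,-0.0696],[-3.7,-6,-7.7],1]
    - [[-0.0393,-0.0708,-0.0696],[-3.7,-6,-7.7],1]
    - [[-0.0393,-0.0708,-0.0696],[-3.7,-6,-7.7],1]
    - [[-0.0393,-0.0708,-0.0696],[-3.7,-6,-7.7],1]
    - [[-0.0393,-0.0708,-0.0696],[-3.7,-6,-7.7],1]

```text
t: 23.95
eef_pos: [0.5969, -0.0099, 0.3279]
ee_rot: [3.057, -0.724, -0.558]
force: [0.5, 22.6, 0.5]
width: 0.0638
```

Emit:
arm_command:
  targets:
    - [[-0.0393,-0.0708,-0.0696],[-3.7,-6,-7.7],1]
    - [[0,0,0],[0,0,0],1]

```text
t: 24.15
eef_pos: [0.5988, -0.007, 0.3332]
ee_rot: [3.046, -0.791, -0.625]
force: [0.1, -0.4, -0.7]
width: 0.0635
```

```bash
python3 - <<'E'
from station import *; from h import *; from snap import snap
st=get_state(); print(st['q'].round(2),gp(st),st['width']); plan(st,[.672,-.11,.12],45,-55,flip=-1)
snap("13")
E
```

```text
[ 0.15  0.19 -0.88  1.67 -0.6  -0.75] [ 0.68116795 -0.08509342  0.22185935] 0.06354754629871953
t 24.15 N 5 per row turn [-0.0126, -0.0336, -0.0173] shift [-3.77, -2.18, -24.39] s -1 tot [-3.6 -9.6 -5. ] [ -18.8  -10.9 -122. ]
```

View pics/scene13.png

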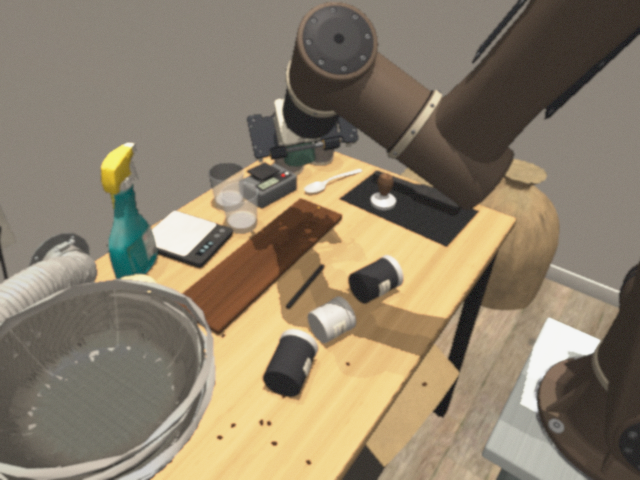

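View pics/side13.png

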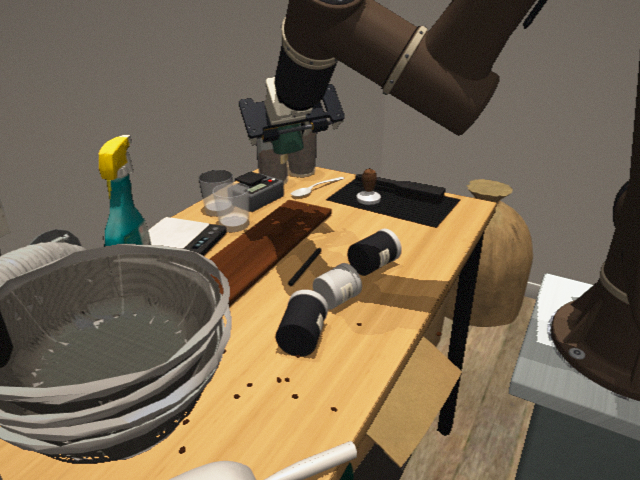

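Joint 4 is at its upper limit: fingers-right is out of range for this grasp orientation. Cleanest mend: lay green back where it lay, then regrasp with the wrist turned half round.

```bash
python3 - <<'E'
from station import *; from h import *
st=get_state(); plan(st,[.52,-.13,.2],20,-5,flip=-1,N=9); plan(st,[.46,-.169,.18],0.5,35,flip=-1)
E
```

```text
t 24.25 N 9 per row turn [0.0688, 0.0399, -0.0593] shift [-9.32, -12.3, 2.76] s -1 tot [ 35.5  20.6 -30.6] [ -83.8 -110.7   24.9]
t 24.25 N 13 per row turn [0.1022, 0.044, -0.059] shift [-10.64, -19.53, -1.79] s -1 tot [ 76.2  32.7 -44. ] [-138.3 -253.9  -23.3]
```

Emit:
arm_command:
  targets:
    - [[0.1022,0.044,-0.059],[-10.6,-19.5,-1.8],1]
    - [[0.1022,0.044,-0.059],[-10.6,-19.5,-1.8],1]
    - [[0.1022,0.044,-0.059],[-10.6,-19.5,-1.8],1]
    - [[0.1022,0.044,-0.059],[-10.6,-19.5,-1.8],1]
    - [[0.1022,0.044,-0.059],[-10.6,-19.5,-1.8],1]
    - [[0.1022,0.044,-0.059],[-10.6,-19.5,-1.8],1]
    - [[0.1022,0.044,-0.059],[-10.6,-19.5,-1.8],1]

```text
t: 24.95
eef_pos: [0.5371, -0.1301, 0.3265]
ee_rot: [-3.021, -0.148, -1.107]
force: [-0.7, -4.4, 0.3]
width: 0.0636
```

Emit:
arm_command:
  targets:
    - [[0.1022,0.044,-0.059],[-10.6,-19.5,-1.8],1]
    - [[0.1022,0.044,-0.059],[-10.6,-19.5,-1.8],1]
    - [[0.1022,0.044,-0.059],[-10.6,-19.5,-1.8],1]
    - [[0.1022,0.044,-0.059],[-10.6,-19.5,-1.8],1]
    - [[0.1022,0.044,-0.059],[-10.6,-19.5,-1.8],1]
    - [[0.1022,0.044,-0.059],[-10.6,-19.5,-1.8],1]
    - [[0,0,0],[0,0,0],1]

```text
t: 25.65
eef_pos: [0.4728, -0.2515, 0.3145]
ee_rot: [-3.115, 0.508, -1.5]
force: [-0.3, 0.2, -0.9]
width: 0.0637
```

```bash
python3 - <<'E'
from station import *; from h import *; from snap import snap
st=get_state(); print(st['q'].round(2),gp(st),st['width']); plan(st,[.45,-.172,.05],0.5,35,flip=-1)
snap("14",("scene",))
E
```

```text
[-0.34  0.31 -0.14 -0.49 -1.34  0.57] [ 0.4715102  -0.17410154  0.17563002] 0.0636890179883513
t 25.65 N 5 per row turn [0.0204, 0.0053, -0.0097] shift [-4.41, -2.34, -26.86] s -1 tot [ 5.9  1.5 -2.8] [ -22.   -11.7 -134.3]
```

View pics/scene14.png

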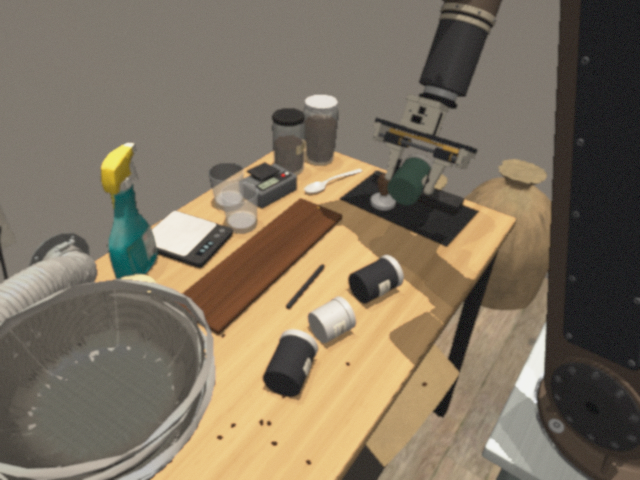

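Emit:
arm_command:
  targets:
    - [[0.0204,0.0053,-0.0097],[-4.4,-2.3,-27],1]
    - [[0.0204,0.0053,-0.0097],[-4.4,-2.3,-27],1]
    - [[0.0204,0.0053,-0.0097],[-4.4,-2.3,-27],1]
    - [[0.0204,0.0053,-0.0097],[-4.4,-2.3,-27],1]
    - [[0.0204,0.0053,-0.0097],[-4.4,-2.3,-26],1]
    - [[0,0,0],[0,0,-6],1]
    - [[0,0,0],[0,0,0],1]

```text
t: 26.4
eef_pos: [0.4518, -0.2592, 0.1752]
ee_rot: [3.141, 0.608, -1.556]
force: [0.3, 0.7, -0.2]
width: 0.0638
```

Emit:
arm_command:
  targets:
    - [[0,0,0],[0,0,-2],1]
    - [[0,0,0],[0,0,-2],1]
    - [[0,0,0],[0,0,0],1]

```text
t: 26.7
eef_pos: [0.452, -0.2594, 0.1726]
ee_rot: [-3.14, 0.608, -1.555]
force: [0.8, 0.2, -0.8]
width: 0.0637
```

```bash
python3 - <<'E'
from station import *; from h import *; from snap import snap
st=get_state(); print(gp(st),st['width'],st['force'],st['ee_rot'])
E
```

```text
[ 0.45079921 -0.16864244  0.04203693] 0.06368783749410022 [ 0.84888203  0.15688111 -0.77122326] [-3.14015326  0.60786744 -1.55537499]
```

Emit:
arm_command:
  targets:
    - [[0,0,0],[0,0,-1.5],1]
    - [[0,0,0],[0,0,-1.5],1]
    - [[0,0,0],[0,0,0],1]

```text
t: 27.0
eef_pos: [0.4518, -0.2596, 0.1692]
ee_rot: [-3.141, 0.609, -1.556]
force: [-0.0, -0.4, 3.6]
width: 0.0637
```

Contact. Open gently and lift.

Emit:
arm_command:
  targets:
    - [[0,0,0],[0,0,0],0.25]
    - [[0,0,0],[0,0,0],0.2]
    - [[0,0,0],[0,0,0],0.1]
    - [[0,0,0],[0,0,0],0]
    - [[0,0,0],[0,0,15],0]
    - [[0,0,0],[0,0,30],0]
    - [[0,0,0],[0,0,40],0]
    - [[0,0,0],[0,0,40],0]

```text
t: 27.8
eef_pos: [0.4512, -0.2595, 0.2958]
ee_rot: [3.14, 0.609, -1.558]
force: [1.4, -0.8, -0.3]
width: 0.0876
```

```bash
python3 - <<'E'
from station import *; from h import *; from snap import snap
st=get_state(); print(gp(st),st['width'],st['q'])
snap("15",("scene","side"))
plan(st,[.448,-.173,.2],0,42,flip=1)
plan(st,[.448,-.173,.2],0,0,flip=1)
E
python3 meas2.py 15 | grep -E "cam|black|white|green"
```

```text
[ 0.44980434 -0.16861478  0.16539802] 0.08761827812172984 [-0.40914336  0.34151532 -0.14321948 -0.55745853 -1.39629128  0.60966091]
t 27.8 N 25 per row turn [0.0006, -0.0779, 0.0981] shift [-0.13, -0.79, 0.89] s 1 tot [   0.9 -111.5  140.5] [ -3.2 -19.9  22.3]
t 27.8 N 25 per row turn [0.0003, -0.0375, 0.1194] shift [-0.13, 3.46, 2.53] s 1 tot [  0.5 -53.7 171. ] [-3.2 86.5 63.2]
cam 0
black1 2401 ang 16.9 mid [0.4568 0.2317] len 0.083 a [ 0.291 -0.957] res 0.0013 zmax 0.068
white 1459 ang -20.0 mid [0.4581 0.1141] len 0.0618 a [-0.342 -0.94 ] res 0.0014 zmax 0.064
black2 1713 ang -20.1 mid [ 0.4473 -0.0194] len 0.0849 a [-0.344 -0.939] res 0.0015 zmax 0.068
green 1350 ang 1.3 mid [ 0.4505 -0.1694] len 0.0854 a [ 0.023 -1.   ] res 0.0021 zmax 0.068
cam 1
black1 2326 ang 16.5 mid [0.4556 0.2317] len 0.0813 a [ 0.284 -0.959] res 0.0014 zmax 0.066
white 1442 ang -20.5 mid [0.4598 0.1186] len 0.0764 a [-0.35  -0.937] res 0.0012 zmax 0.062
black2 1612 ang -20.8 mid [ 0.4465 -0.021 ] len 0.0857 a [-0.356 -0.935] res 0.0014 zmax 0.066
green 1087 ang -1.5 mid [ 0.4503 -0.1709] len 0.0873 a [-0.026 -1.   ] res 0.0018 zmax 0.066
```

View pics/scene15.png

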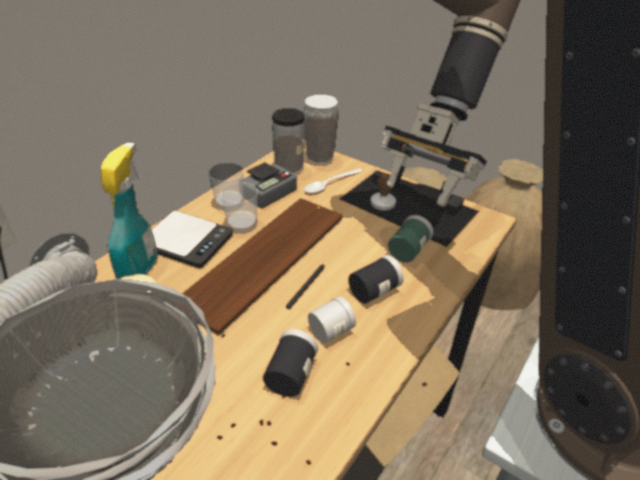

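Green lies at (0.450,-0.170). Spin the wrist half a turn about its own axis, in the direction that lowers joint 6.

Emit:
arm_command:
  targets:
    - [[0,0.075,-0.1073],[0,0,0],0]
    - [[0,0.075,-0.1073],[0,0,0],0]
    - [[0,0.075,-0.1073],[0,0,0],0]
    - [[0,0.075,-0.1073],[0,0,0],0]
    - [[0,0.075,-0.1073],[0,0,0],0]
    - [[0,0.075,-0.1073],[0,0,0],0]
    - [[0,0.075,-0.1073],[0,0,0],0]
    - [[0,0.075,-0.1073],[0,0,0],0]

```text
t: 28.7
eef_pos: [0.4514, -0.2595, 0.2945]
ee_rot: [2.591, 0.293, -2.694]
force: [0.2, 0.3, 0.3]
width: 0.0879
```

Emit:
arm_command:
  targets:
    - [[0,0.075,-0.1073],[0,0,0],0]
    - [[0,0.075,-0.1073],[0,0,0],0]
    - [[0,0.075,-0.1073],[0,0,0],0]
    - [[0,0.075,-0.1073],[0,0,0],0]
    - [[0,0.075,-0.1073],[0,0,0],0]
    - [[0,0.075,-0.1073],[0,0,0],0]
    - [[0,0.075,-0.1073],[0,0,0],0]
    - [[0,0.075,-0.1073],[0,0,0],0]

```text
t: 29.5
eef_pos: [0.4514, -0.2595, 0.2946]
ee_rot: [2.587, -0.288, 2.705]
force: [0.7, 0.6, -0.5]
width: 0.0879
```

Emit:
arm_command:
  targets:
    - [[0,0.075,-0.1073],[0,0,0],0]
    - [[0,0.075,-0.1073],[0,0,0],0]
    - [[0,0.075,-0.1073],[0,0,0],0]
    - [[0,0.075,-0.1073],[0,0,0],0]
    - [[0,0.075,-0.1073],[0,0,0],0]
    - [[0,0.075,-0.1073],[0,0,0],0]
    - [[0,0.075,-0.1073],[0,0,0],0]
    - [[0,0.075,-0.1073],[0,0,0],0]

```text
t: 30.3
eef_pos: [0.4514, -0.2595, 0.2946]
ee_rot: [3.129, -0.611, 1.578]
force: [-1.0, 0.3, 0.1]
width: 0.0876
```

```bash
python3 - <<'E'
from station import *; from h import *; from snap import snap
st=get_state(); print(gp(st),st['width'],st['q'])
plan(st,[.450,-.168,.11],0,42,flip=1)
E
```

```text
[ 0.45275796 -0.16836384  0.1643119 ] 0.08761666849786486 [-0.41400996  0.33948645 -0.14632906 -0.56787164 -1.38399737 -2.53067138]
t 30.3 N 3 per row turn [0.0408, 0.0035, 0.0004] shift [-0.45, -4.95, -22.14] s 1 tot [7.  0.6 0.1] [ -1.4 -14.9 -66.4]
```

Emit:
arm_command:
  targets:
    - [[0.0408,0.0035,0],[-0.5,-5,-22],0]
    - [[0.0408,0.0035,0],[-0.5,-5,-22],0]
    - [[0.0408,0.0035,0],[-0.5,-5,-22],0]
    - [[0,0,0],[0,0,-25],0]
    - [[0,0,0],[0,0,-25],0]
    - [[0,0,0],[0,0,-20],0]
    - [[0,0,0],[0,0,0],0]

```text
t: 31.0
eef_pos: [0.4493, -0.2741, 0.1556]
ee_rot: [-3.14, -0.736, 1.573]
force: [-0.7, 1.0, -0.7]
width: 0.0879
```

```bash
python3 - <<'E'
from station import *; from h import *; from snap import snap
st=get_state(); print(gp(st),st['width'],st['q'],st['force'])
plan(st,[.450,-.168,.038],0,42,flip=1)
E
```

```text
[ 0.44889081 -0.16736861  0.03769159] 0.0879296664407318 [-0.48544075  0.57352993 -0.16883471 -0.66248558 -1.2985745  -2.31364842] [-0.66133401  0.97409579 -0.71985518]
t 31.0 N 1 per row turn [-0.0026, -0.0009, -0.0026] shift [0.72, -0.32, 0.59] s 1 tot [-0.2 -0.1 -0.1] [ 0.7 -0.3  0.6]
```

Emit:
arm_command:
  targets:
    - [[0,0,0],[0,0,0],0.15]
    - [[0,0,0],[0,0,0],0.25]
    - [[0,0,0],[0,0,0],0.35]
    - [[0,0,0],[0,0,0],1]
    - [[0,0,0],[0,0,0],1]
    - [[0,0,0],[0,0,0],1]
    - [[0,0,0],[0,0,0],1]
  squeeze: 25

```text
t: 31.7
eef_pos: [0.4504, -0.2747, 0.1586]
ee_rot: [3.136, -0.733, 1.578]
force: [0.1, -1.5, 6.7]
width: 0.0637
```

Emit:
arm_command:
  targets:
    - [[0,0,0],[0,0,10],1]
    - [[0,0,0],[0,0,25],1]
    - [[0,0,0],[0,0,30],1]
    - [[0,0,0],[0,0,30],1]
    - [[0,0,0],[0,0,30],1]
    - [[0,0,0],[0,0,0],1]

```text
t: 32.3
eef_pos: [0.4507, -0.2752, 0.2875]
ee_rot: [3.129, -0.729, 1.583]
force: [0.1, 0.2, -0.6]
width: 0.0639
```

```bash
python3 - <<'E'
from station import *; from h import *; from snap import snap
st=get_state(); print(gp(st),st['width'],st['q'])
plan(st,[.665,.182,.18],135,-48,flip=1,N=21)
R0=Rm(st['ee_rot'])
from scipy.spatial.transform import Rotation as R
E
```

```text
[ 0.451419   -0.16927124  0.16889684] 0.06393388447471304 [-0.48056539  0.39438701 -0.09220543 -0.63690623 -1.49055414 -2.46625136]
t 32.3 N 21 per row turn [-0.0348, -0.0833, 0.0836] shift [6.23, 17.79, -0.05] s 1 tot [ -41.9 -100.3  100.5] [130.8 373.6  -1.1]
```

Emit:
arm_command:
  targets:
    - [[-0.0348,-0.0833,0.0836],[6.2,17.6,0],1]
    - [[-0.0348,-0.0833,0.0836],[6.2,17.6,0],1]
    - [[-0.0348,-0.0833,0.0836],[6.2,17.6,0],1]
    - [[-0.0348,-0.0833,0.0836],[6.2,17.6,0],1]
    - [[-0.0348,-0.0833,0.0836],[6.2,17.6,0],1]
    - [[-0.0348,-0.0833,0.0836],[6.2,17.6,0],1]
    - [[-0.0348,-0.0833,0.0836],[6.2,17.6,0],1]

```text
t: 33.0
eef_pos: [0.4932, -0.1505, 0.2825]
ee_rot: [2.658, -0.264, 2.425]
force: [0.4, 0.1, -0.7]
width: 0.064
```

Emit:
arm_command:
  targets:
    - [[-0.0348,-0.0833,0.0836],[6.2,17.6,0],1]
    - [[-0.0348,-0.0833,0.0836],[6.2,17.6,0],1]
    - [[-0.0348,-0.0833,0.0836],[6.2,17.6,0],1]
    - [[-0.0348,-0.0833,0.0836],[6.2,17.6,0],1]
    - [[-0.0348,-0.0833,0.0836],[6.2,17.6,0],1]
    - [[-0.0348,-0.0833,0.0836],[6.2,17.6,0],1]
    - [[-0.0348,-0.0833,0.0836],[6.2,17.6,0],1]

```text
t: 33.7
eef_pos: [0.5365, -0.0274, 0.2825]
ee_rot: [2.646, 0.359, 3.029]
force: [-0.2, 0.8, -1.6]
width: 0.0637
```

Emit:
arm_command:
  targets:
    - [[-0.0348,-0.0833,0.0836],[6.2,17.6,0],1]
    - [[-0.0348,-0.0833,0.0836],[6.2,17.6,0],1]
    - [[-0.0348,-0.0833,0.0836],[6.2,17.6,0],1]
    - [[-0.0348,-0.0833,0.0836],[6.2,17.6,0],1]
    - [[-0.0348,-0.0833,0.0836],[6.2,17.6,0],1]
    - [[-0.0348,-0.0833,0.0836],[6.2,17.6,0],1]
    - [[-0.0348,-0.0833,0.0836],[6.2,17.6,0],1]
    - [[0,0,0],[0,0,0],1]

```text
t: 34.5
eef_pos: [0.5802, 0.0963, 0.2822]
ee_rot: [-3.14, 0.833, -2.358]
force: [0.4, -0.3, -0.1]
width: 0.0638
```

```bash
python3 - <<'E'
from station import *; from h import *; from snap import snap
st=get_state(); print(gp(st),st['width'],st['q'].round(2))
plan(st,[.662,.177,.08],135,-48,flip=1)
snap("16")
E
```

```text
[0.66375323 0.17922537 0.17525735] 0.06376191081945931 [ 0.21  0.23 -0.29 -0.97 -0.5  -0.26]
t 34.5 N 4 per row turn [0.001, -0.0006, 0.0007] shift [-0.45, -0.73, -23.95] s 1 tot [ 0.2 -0.1  0.2] [ -1.8  -2.9 -95.8]
```

View pics/scene16.png

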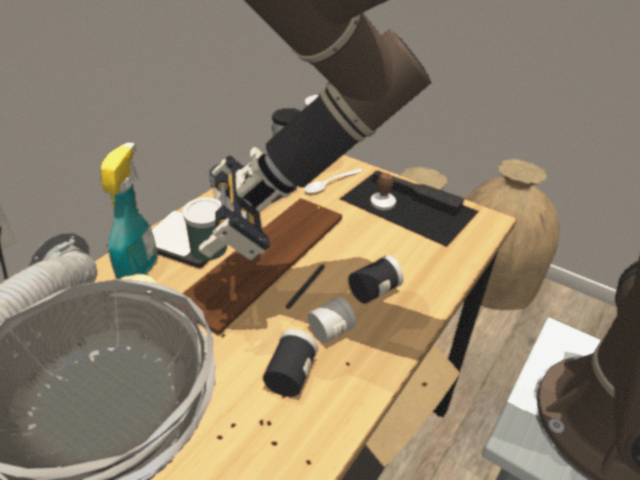

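View pics/side16.png

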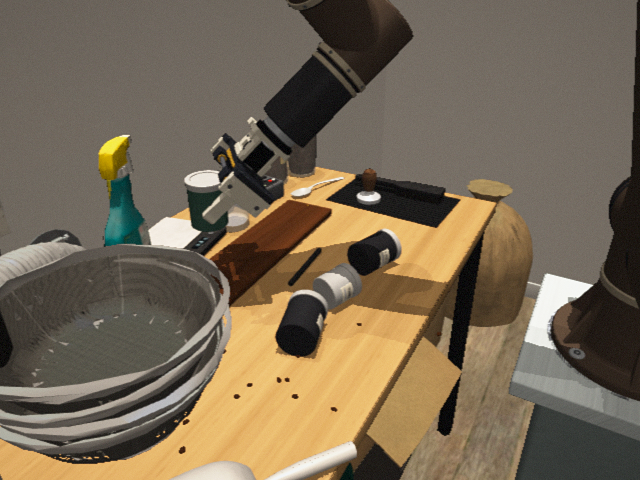

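The tin is upright in both views, with all joints well inside their ranges. Lower.

Emit:
arm_command:
  targets:
    - [[0,0,0],[-0.5,-0.7,-24],1]
    - [[0,0,0],[-0.5,-0.7,-24],1]
    - [[0,0,0],[-0.5,-0.7,-24],1]
    - [[0,0,0],[-0.5,-0.7,-24],1]
    - [[0,0,0],[0,0,-10],1]
    - [[0,0,0],[0,0,-4],1]
    - [[0,0,0],[0,0,0],1]

```text
t: 35.3
eef_pos: [0.578, 0.0916, 0.1721]
ee_rot: [3.139, 0.831, -2.365]
force: [0.5, -0.6, -0.7]
width: 0.0635
```

```bash
cat > q.py <<'E'
from station import *; from h import *
st=get_state(); print(round(st['t'],2),gp(st).round(4),round(st['width'],4),st['q'].round(2),st['force'].round(1))
E
python3 q.py
```

```text
35.3 [0.6616 0.1741 0.065 ] 0.0635 [ 0.09  0.41 -0.3  -1.29 -0.51  0.19] [ 0.5 -0.6 -0.7]
```

Emit:
arm_command:
  targets:
    - [[0,0,0],[0,0,-2],1]
    - [[0,0,0],[0,0,-1.5],1]
    - [[0,0,0],[0,0,-1.5],1]
    - [[0,0,0],[0,0,0],1]

```text
t: 35.7
eef_pos: [0.5782, 0.0924, 0.1679]
ee_rot: [3.142, 0.833, -2.362]
force: [-0.9, -1.0, -1.0]
width: 0.0637
```

Emit:
arm_command:
  targets:
    - [[0,0,0],[0,0,-1],1]
    - [[0,0,0],[0,0,-1],1]
    - [[0,0,0],[0,0,0],1]

```text
t: 36.0
eef_pos: [0.5784, 0.0924, 0.166]
ee_rot: [3.141, 0.833, -2.363]
force: [-0.5, 0.5, 2.2]
width: 0.0635
```

```bash
python3 - <<'E'
from held import *
st,g,P,C,S=held("17"); print(st['force'])
E
cat > up.py <<'E'
# upright tins: lid tops
from h import *; import sys
tag=sys.argv[1]; P,C,S=both(tag)
for s in(0,1):
    m=(S==s)&(P[:,2]>.06)&(P[:,2]<.12)&(P[:,0]>.6)&(P[:,0]<.75)&(P[:,1]<.26)&(P[:,1]>-.2)&(C.sum(1)>300)&(C.max(1)-C.min(1)<50)
    q=P[m]; print("cam",s,m.sum())
    img=np.zeros((200,500),np.uint8); img[((q[:,0]-.58)*1000).astype(int),((q[:,1]+.22)*1000).astype(int)]=255
    img=cv2.dilate(img,np.ones((5,5))); n,L,st_,ce=cv2.connectedComponentsWithStats(img)
    lab=L[((q[:,0]-.58)*1000).astype(int),((q[:,1]+.22)*1000).astype(int)]
    for i in range(1,n):
        k=q[lab==i]
        if len(k)<60: continue
        zt=np.percentile(k[:,2],90); t=k[k[:,2]>zt-.008]; A=np.c_[t[:,:2]-t[:,:2].mean(0),np.ones(len(t))]; f=np.linalg.lstsq(A,t[:,2],rcond=None)[0]
        (c,r)=cv2.minEnclosingCircle((t[:,:2]*1000).astype(np.float32)); print(" lid c",np.round(c,1),"r",round(r,1),"ztop",round(zt,4),"slope deg",np.degrees(f[:2]).round(1),"n",len(t))
E
python3 up.py 17
```

```text
[0.6621 0.1752 0.0591] 0.0635 [ 0.08  0.42 -0.3  -1.31 -0.52  0.22]
[-0.50231111  0.47087056  2.21539478]
cam 0 1068
 lid c [665. 181.] r 34.9 ztop 0.1059 slope deg [ 2.1 -1.6] n 786
cam 1 750
 lid c [664.8 179.5] r 34.8 ztop 0.1042 slope deg [ 1.8 -0.7] n 567
```

View pics/scene17.png

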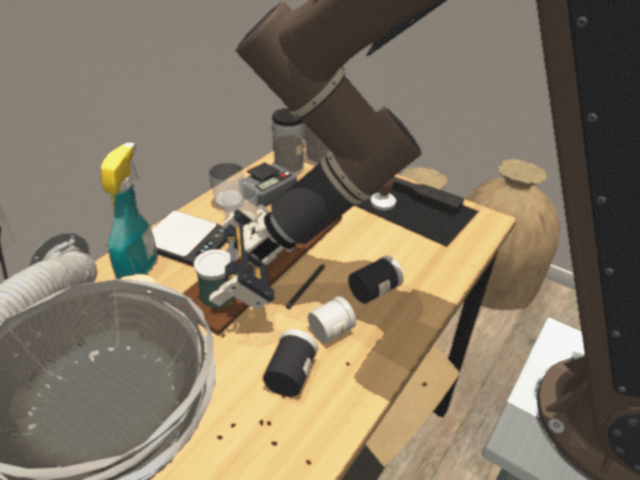

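Contact: the lid top is at 0.105 (0.103 expected), its centre is (0.665,0.180), and it's near level. Release and back out along the approach.

Emit:
arm_command:
  targets:
    - [[0,0,0],[0,0,0],0.25]
    - [[0,0,0],[0,0,0],0.15]
    - [[0,0,0],[0,0,0],0]
    - [[0,0,0],[0,0,0],0]
    - [[0,0,0],[-8,-8,10],0]
    - [[0,0,0],[-15,-15,20],0]
    - [[0,0,0],[-20,-20,27],0]
    - [[0,0,0],[-20,-20,27],0]

```text
t: 36.9
eef_pos: [0.5141, 0.0282, 0.2505]
ee_rot: [3.141, 0.831, -2.363]
force: [0.6, -0.2, 0.3]
width: 0.0877
```

Emit:
arm_command:
  targets:
    - [[0,0,0],[-10,-15,27],0]
    - [[0,0,0],[0,-20,20],0]
    - [[0,0,0],[0,0,0],0]

```text
t: 37.2
eef_pos: [0.5052, -0.0076, 0.3007]
ee_rot: [-3.133, 0.836, -2.357]
force: [0.8, -0.1, 0.7]
width: 0.0878
```

```bash
python3 q.py; python3 snap.py 18; python3 up.py 18; python3 meas2.py 18 | grep -E "cam|black|white"; python3 - <<'E'
from station import *; from h import *
st=get_state()
plan(st,[.447,-.020,.15],-20.5,42,flip=1)
E
```

```text
37.2 [0.5896 0.0748 0.1941] 0.0878 [-0.02  0.12 -0.38 -0.99 -0.68 -0.09] [ 0.8 -0.1  0.7]
cam 0 862
 lid c [668.2 179.9] r 35.2 ztop 0.105 slope deg [ 0.7 -0.8] n 849
cam 1 581
 lid c [666.8 178.9] r 34.7 ztop 0.1032 slope deg [-0.2  0.1] n 581
cam 0
black1 2397 ang 17.1 mid [0.4567 0.2319] len 0.0827 a [ 0.294 -0.956] res 0.0013 zmax 0.068
white 1470 ang -19.7 mid [0.4582 0.1143] len 0.0618 a [-0.337 -0.941] res 0.0015 zmax 0.064
black2 1712 ang -20.2 mid [ 0.4475 -0.0193] len 0.0849 a [-0.345 -0.939] res 0.0016 zmax 0.068
t 37.3 N 22 per row turn [0.0501, 0.0772, -0.0902] shift [-4.32, -5.16, -1.34] s 1 tot [  63.2   97.3 -113.7] [ -95.  -113.5  -29.5]meas2.py:22: RuntimeWarning: Mean of empty slice.
  f=least_squares(fun,[q[:,0].mean()+.0,q[:,1].mean(),0],loss='soft_l1',f_scale=.003)
  ret = ret.dtype.type(ret / rcount)
Traceback (most recent call last):
  File "meas2.py", line 22, in <module>
    f=least_squares(fun,[q[:,0].mean()+.0,q[:,1].mean(),0],loss='soft_l1',f_scale=.003)
ValueError: Initial guess is outside of provided bounds
```

View pics/scene18.png

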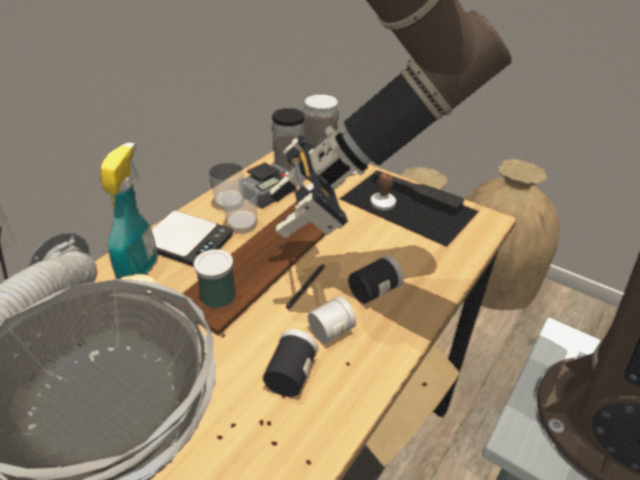

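Green stands at (0.667,0.179), level. Next is the middle black tin.

Emit:
arm_command:
  targets:
    - [[0.0501,0.0772,-0.0902],[-4.3,-5.2,-0.5],0]
    - [[0.0501,0.0772,-0.0902],[-4.3,-5.2,-0.5],0]
    - [[0.0501,0.0772,-0.0902],[-4.3,-5.2,-0.5],0]
    - [[0.0501,0.0772,-0.0902],[-4.3,-5.2,-0.5],0]
    - [[0.0501,0.0772,-0.0902],[-4.3,-5.2,-0.5],0]
    - [[0.0501,0.0772,-0.0902],[-4.3,-5.2,-0.5],0]
    - [[0.0501,0.0772,-0.0902],[-4.3,-5.2,-0.5],0]
    - [[0.0501,0.0772,-0.0902],[-4.3,-5.2,-0.5],0]

```text
t: 38.1
eef_pos: [0.4702, -0.047, 0.2915]
ee_rot: [2.529, 0.307, 2.812]
force: [1.0, -0.3, 0.0]
width: 0.0878
```

Emit:
arm_command:
  targets:
    - [[0.0501,0.0772,-0.0902],[-4.3,-5.2,-0.5],0]
    - [[0.0501,0.0772,-0.0902],[-4.3,-5.2,-0.5],0]
    - [[0.0501,0.0772,-0.0902],[-4.3,-5.2,-0.5],0]
    - [[0.0501,0.0772,-0.0902],[-4.3,-5.2,-0.5],0]
    - [[0.0501,0.0772,-0.0902],[-4.3,-5.2,-0.5],0]
    - [[0.0501,0.0772,-0.0902],[-4.3,-5.2,-0.5],0]
    - [[0.0501,0.0772,-0.0902],[-4.3,-5.2,-0.5],0]
    - [[0.0501,0.0772,-0.0902],[-4.3,-5.2,-0.5],0]

```text
t: 38.9
eef_pos: [0.4359, -0.0886, 0.2876]
ee_rot: [2.625, -0.406, 2.051]
force: [-0.5, 0.6, 0.5]
width: 0.0878
```

Emit:
arm_command:
  targets:
    - [[0.0501,0.0772,-0.0902],[-4.3,-5.2,-0.5],0]
    - [[0.0501,0.0772,-0.0902],[-4.3,-5.2,-0.5],0]
    - [[0.0501,0.0772,-0.0902],[-4.3,-5.2,-0.5],0]
    - [[0.0501,0.0772,-0.0902],[-4.3,-5.2,-0.5],0]
    - [[0.0501,0.0772,-0.0902],[-4.3,-5.2,-0.5],0]
    - [[0.0501,0.0772,-0.0902],[-4.3,-5.2,-0.5],0]
    - [[0,0,0],[0,0,0],0]

```text
t: 39.6
eef_pos: [0.4102, -0.1203, 0.2844]
ee_rot: [-3.138, -0.735, 1.207]
force: [0.2, -0.2, -0.4]
width: 0.0878
```

```bash
python3 q.py; python3 snap.py 19 wrist; python3 - <<'E'
from station import *; from h import *
st=get_state()
plan(st,[.4475,-.019,.036],-20.4,42,flip=1)
E
```

```text
39.6 [ 0.4475 -0.0204  0.1665] 0.0878 [-0.29  0.16 -0.38 -0.83 -1.14 -2.8 ] [ 0.2 -0.2 -0.4]
t 39.65 N 5 per row turn [-0.0002, 0.0003, 0.0004] shift [-0.01, 0.29, -26.1] s 1 tot [-0.1  0.1  0.1] [-1.000e-01  1.400e+00 -1.305e+02]
```

View pics/wrist19.png

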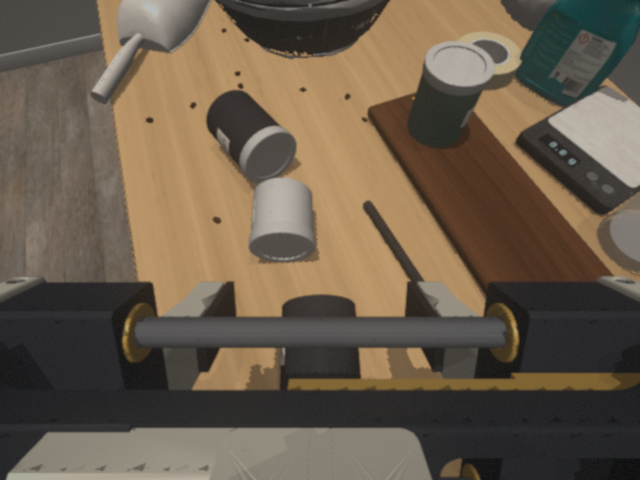

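The tin is centred between the jaws (columns 283–357). Descend and grip.

Emit:
arm_command:
  targets:
    - [[0,0,0],[0,0.3,-26],0]
    - [[0,0,0],[0,0.3,-26],0]
    - [[0,0,0],[0,0.3,-26],0]
    - [[0,0,0],[0,0.3,-26],0]
    - [[0,0,0],[0,0.3,-25],0]
    - [[0,0,0],[0,0,0],0]
    - [[0,0,0],[0,0,0],0.2]

```text
t: 40.35
eef_pos: [0.4107, -0.1184, 0.1565]
ee_rot: [3.141, -0.734, 1.215]
force: [0.6, 0.3, 0.9]
width: 0.0837
```

```bash
python3 q.py
```

```text
40.35 [ 0.448  -0.0186  0.0385] 0.0837 [-0.33  0.39 -0.45 -0.95 -0.97 -2.51] [0.6 0.3 0.9]
```

Emit:
arm_command:
  targets:
    - [[0,0,0],[0,0,0],0.25]
    - [[0,0,0],[0,0,0],0.35]
    - [[0,0,0],[0,0,0],1]
    - [[0,0,0],[0,0,0],1]
    - [[0,0,0],[0,0,0],1]
    - [[0,0,0],[0,0,0],1]
  squeeze: 25

```text
t: 40.95
eef_pos: [0.411, -0.1187, 0.1576]
ee_rot: [3.138, -0.735, 1.215]
force: [-0.4, -0.7, 8.1]
width: 0.0638
```

```bash
python3 q.py
```

```text
40.95 [ 0.4488 -0.019   0.0397] 0.0638 [-0.33  0.39 -0.45 -0.95 -0.97 -2.51] [-0.4 -0.7  8.1]
```

Emit:
arm_command:
  targets:
    - [[0,0,0],[0,0,10],1]
    - [[0,0,0],[0,0,25],1]
    - [[0,0,0],[0,0,30],1]
    - [[0,0,0],[0,0,30],1]
    - [[0,0,0],[0,0,35],1]
    - [[0,0,0],[0,0,0],1]

```text
t: 41.55
eef_pos: [0.4114, -0.119, 0.2916]
ee_rot: [3.128, -0.734, 1.222]
force: [0.7, -0.4, -1.5]
width: 0.0639
```

```bash
python3 q.py;  python3 - <<'E'
from station import *; from h import *
st=get_state()
plan(st,[.664,.078,.19],135,-48,flip=1)
plan(st,[.664,.078,.19],120,-48,flip=1)
E
```

```text
41.55 [ 0.4498 -0.0197  0.1736] 0.0639 [-0.29  0.14 -0.38 -0.83 -1.14 -2.81] [ 0.7 -0.4 -1.5]
t 41.55 N 22 per row turn [-0.0503, -0.0773, 0.0899] shift [7.68, 5.16, 0.22] s 1 tot [-63.4 -97.4 113.3] [169.  113.5   4.8]
t 41.55 N 21 per row turn [-0.0599, -0.07, 0.0864] shift [7.16, 6.57, 0.23] s 1 tot [-72.  -84.2 104. ] [150.3 138.    4.8]
```

Emit:
arm_command:
  targets:
    - [[-0.0503,-0.0773,0.0899],[7.7,5.2,0.4],1]
    - [[-0.0503,-0.0773,0.0899],[7.7,5.2,0.4],1]
    - [[-0.0503,-0.0773,0.0899],[7.7,5.2,0.4],1]
    - [[-0.0503,-0.0773,0.0899],[7.7,5.2,0.4],1]
    - [[-0.0503,-0.0773,0.0899],[7.7,5.2,0.4],1]
    - [[-0.0503,-0.0773,0.0899],[7.7,5.2,0.4],1]
    - [[-0.0503,-0.0773,0.0899],[7.7,5.2,0.4],1]
    - [[-0.0503,-0.0773,0.0899],[7.7,5.2,0.4],1]

```text
t: 42.35
eef_pos: [0.4721, -0.0768, 0.2899]
ee_rot: [2.543, -0.227, 2.262]
force: [0.1, -0.8, -1.4]
width: 0.0636
```

Emit:
arm_command:
  targets:
    - [[-0.0503,-0.0773,0.0899],[7.7,5.2,0.4],1]
    - [[-0.0503,-0.0773,0.0899],[7.7,5.2,0.4],1]
    - [[-0.0503,-0.0773,0.0899],[7.7,5.2,0.4],1]
    - [[-0.0503,-0.0773,0.0899],[7.7,5.2,0.4],1]
    - [[-0.0503,-0.0773,0.0899],[7.7,5.2,0.4],1]
    - [[-0.0503,-0.0773,0.0899],[7.7,5.2,0.4],1]
    - [[-0.0503,-0.0773,0.0899],[7.7,5.2,0.4],1]
    - [[-0.0503,-0.0773,0.0899],[7.7,5.2,0.4],1]

```text
t: 43.15
eef_pos: [0.5336, -0.0351, 0.293]
ee_rot: [2.598, 0.492, 3.023]
force: [-0.7, -0.7, -1.3]
width: 0.0633
```

Emit:
arm_command:
  targets:
    - [[-0.0503,-0.0773,0.0899],[7.7,5.2,0.4],1]
    - [[-0.0503,-0.0773,0.0899],[7.7,5.2,0.4],1]
    - [[-0.0503,-0.0773,0.0899],[7.7,5.2,0.4],1]
    - [[-0.0503,-0.0773,0.0899],[7.7,5.2,0.4],1]
    - [[-0.0503,-0.0773,0.0899],[7.7,5.2,0.4],1]
    - [[-0.0503,-0.0773,0.0899],[7.7,5.2,0.4],1]
    - [[0,0,0],[0,0,0],1]

```text
t: 43.85
eef_pos: [0.5803, -0.0041, 0.2952]
ee_rot: [-3.141, 0.838, -2.364]
force: [-0.1, -0.4, -1.5]
width: 0.0639
```

```bash
python3 q.py; python3 snap.py 20; python3 - <<'E'
from station import *; from h import *
st=get_state()
plan(st,[.663,.079,.08],135,-48,flip=1)
E
```

```text
43.85 [0.6645 0.0787 0.1888] 0.0639 [-0.    0.23 -0.25 -0.98 -0.68 -0.12] [-0.1 -0.4 -1.5]
t 43.95 N 4 per row turn [-0.0005, -0.0009, 0.003] shift [-0.04, -0.02, -27.19] s 1 tot [-0.1 -0.2  0.7] [-1.000e-01 -1.000e-01 -1.088e+02]
```

View pics/scene20.png

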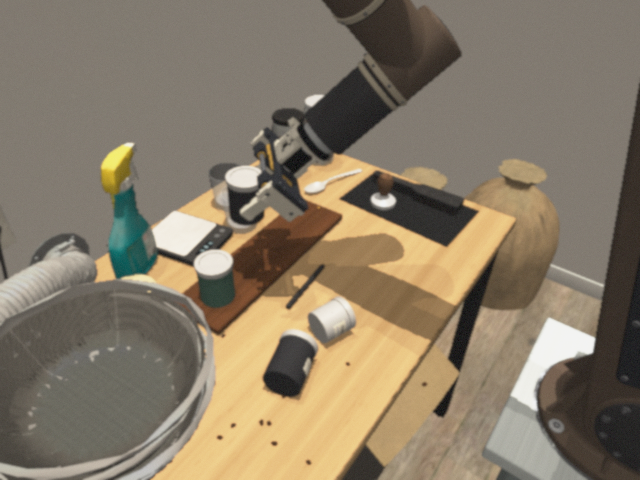

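View pics/side20.png

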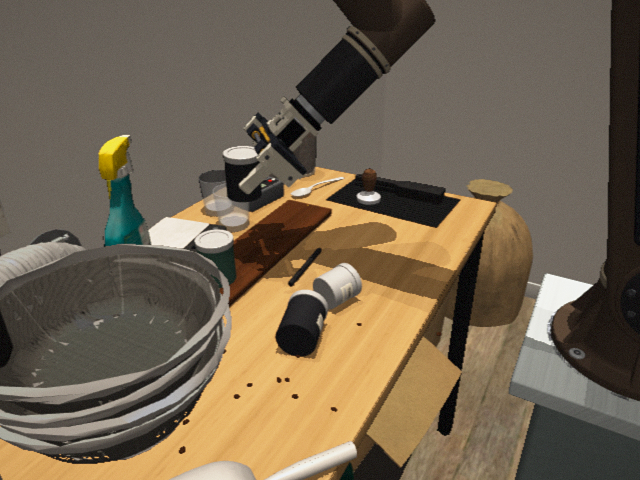

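Upright in both views. Lower to just above contact.

Emit:
arm_command:
  targets:
    - [[0,0,0],[0,0,-27],1]
    - [[0,0,0],[0,0,-27],1]
    - [[0,0,0],[0,0,-27],1]
    - [[0,0,0],[0,0,-27],1]
    - [[0,0,0],[0,0,-12],1]
    - [[0,0,0],[0,0,-5],1]
    - [[0,0,0],[0,0,0],1]

```text
t: 44.65
eef_pos: [0.5796, -0.0045, 0.1699]
ee_rot: [3.137, 0.836, -2.37]
force: [-0.1, -0.2, -0.9]
width: 0.0634
```

```bash
python3 q.py
```

```text
44.65 [0.6637 0.0782 0.0633] 0.0634 [-0.1   0.43 -0.28 -1.24 -0.65  0.27] [-0.1 -0.2 -0.9]
```

Emit:
arm_command:
  targets:
    - [[0,0,0],[0,0,-1.5],1]
    - [[0,0,0],[0,0,-1],1]
    - [[0,0,0],[0,0,0],1]

```text
t: 44.95
eef_pos: [0.5802, -0.0041, 0.1688]
ee_rot: [-3.141, 0.838, -2.365]
force: [0.2, -0.4, -0.5]
width: 0.0635
```

```bash
python3 q.py; python3 snap.py 21; python3 up.py 21
```

```text
44.95 [0.6645 0.0787 0.0625] 0.0635 [-0.1   0.43 -0.28 -1.25 -0.65  0.28] [ 0.2 -0.4 -0.5]
cam 0 1824
 lid c [667.7  82.5] r 35.9 ztop 0.1086 slope deg [ 2.4 -0.6] n 652
 lid c [667.6 179.6] r 34.8 ztop 0.105 slope deg [ 0.6 -0.7] n 848
cam 1 1193
 lid c [665.9  82.2] r 35.1 ztop 0.1069 slope deg [2.1 0.2] n 445
 lid c [666.5 179.2] r 35.4 ztop 0.1033 slope deg [-0.3  0.1] n 585
```

Emit:
arm_command:
  targets:
    - [[0,0,0],[0,0,-1.5],1]
    - [[0,0,0],[0,0,-1],1]
    - [[0,0,0],[0,0,0],1]

```text
t: 45.35
eef_pos: [0.5803, -0.0041, 0.1658]
ee_rot: [3.14, 0.838, -2.366]
force: [-0.8, 0.1, 2.5]
width: 0.0636
```

Emit:
arm_command:
  targets:
    - [[0,0,0],[0,0,-1],1]
    - [[0,0,0],[0,0,0],1]

```text
t: 45.55
eef_pos: [0.5805, -0.0041, 0.1653]
ee_rot: [3.141, 0.839, -2.365]
force: [-0.4, 0.0, 6.6]
width: 0.0633
```

Contact. Release with a limited opening (the neighbour is close) and back out.

Emit:
arm_command:
  targets:
    - [[0,0,0],[0,0,0],0.25]
    - [[0,0,0],[0,0,0],0.15]
    - [[0,0,0],[0,0,0],0.1]
    - [[0,0,0],[0,0,0],0.1]
    - [[0,0,0],[-8,-8,10],0.1]
    - [[0,0,0],[-15,-15,20],0.1]
    - [[0,0,0],[-20,-20,27],0]
    - [[0,0,0],[-20,-20,27],0]

```text
t: 46.35
eef_pos: [0.5158, -0.0682, 0.2493]
ee_rot: [3.14, 0.836, -2.367]
force: [-0.3, -0.6, 0.2]
width: 0.0864
```

Emit:
arm_command:
  targets:
    - [[0,0,0],[-5,0,27],0]
    - [[0,0,0],[0,0,25],0]
    - [[0,0,0],[0,0,0],0]

```text
t: 46.65
eef_pos: [0.5121, -0.0679, 0.3051]
ee_rot: [-3.133, 0.841, -2.359]
force: [-0.1, 0.1, -0.8]
width: 0.0879
```

```bash
python3 q.py; python3 snap.py 22; python3 up.py 22; python3 meas2.py 22 2>/dev/null| grep -E "cam|black|white"; python3 - <<'E'
from station import *; from h import *
st=get_state()
plan(st,[.459,.115,.16],-19.8,42,flip=1)
E
```

```text
46.65 [0.5971 0.0147 0.1991] 0.0879 [-0.16  0.15 -0.33 -0.99 -0.79 -0.01] [-0.1  0.1 -0.8]
cam 0 1566
 lid c [667.6 179.6] r 34.8 ztop 0.1051 slope deg [ 0.5 -1. ] n 843
 lid c [670.8  85.5] r 35.2 ztop 0.1052 slope deg [ 0.5 -0.9] n 702
cam 1 1038
 lid c [666.3 178.6] r 34.5 ztop 0.1032 slope deg [-0.2  0. ] n 579
 lid c [668.2  83. ] r 35.7 ztop 0.1034 slope deg [-0.1  0.1] n 458
cam 0
black1 2397 ang 17.1 mid [0.4568 0.2318] len 0.083 a [ 0.295 -0.956] res 0.0013 zmax 0.068
white 1467 ang -20.0 mid [0.4581 0.114 ] len 0.0621 a [-0.342 -0.94 ] res 0.0015 zmax 0.064
t 46.75 N 22 per row turn [0.0497, 0.0775, -0.0897] shift [-4.03, 3.74, -1.07] s 1 tot [  62.7   97.6 -113. ] [-88.6  82.3 -23.5]
```

View pics/scene22.png

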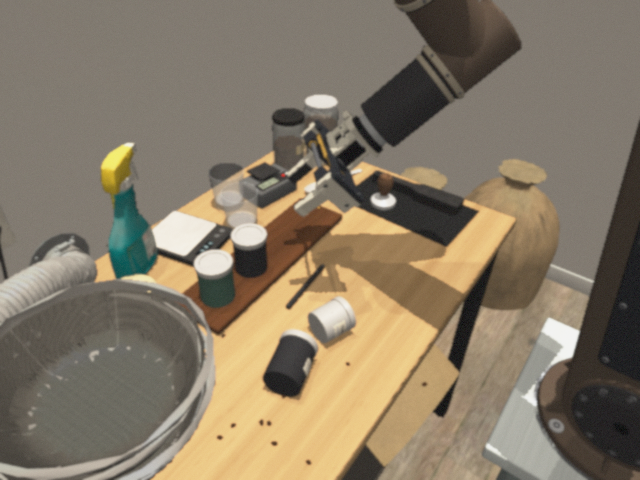

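Two tins stand level. Next is the short white tin. Joint 6 would come close to its limit here, so I'll use a stronger lean (50°).

```bash
python3 - <<'E'
from station import *; from h import *
st=get_state()
plan(st,[.460,.119,.14],-19.8,50,flip=1,N=23)
E
```

```text
t 46.75 N 23 per row turn [0.0511, 0.0796, -0.0801] shift [-4.03, 3.12, -2.58] s 1 tot [  67.3  104.9 -105.5] [-92.8  71.8 -59.4]
```

Emit:
arm_command:
  targets:
    - [[0.0511,0.0796,-0.0801],[-4,3.1,0],0]
    - [[0.0511,0.0796,-0.0801],[-4,3.1,0],0]
    - [[0.0511,0.0796,-0.0801],[-4,3.1,0],0]
    - [[0.0511,0.0796,-0.0801],[-4,3.1,0],0]
    - [[0.0511,0.0796,-0.0801],[-4,3.1,0],0]
    - [[0.0511,0.0796,-0.0801],[-4,3.1,0],0]
    - [[0.0511,0.0796,-0.0801],[-4,3.1,0],0]
    - [[0.0511,0.0796,-0.0801],[-4,3.1,0],0]

```text
t: 47.55
eef_pos: [0.4794, -0.0424, 0.2992]
ee_rot: [2.494, 0.305, 2.869]
force: [0.7, -0.1, 0.1]
width: 0.0872
```

Emit:
arm_command:
  targets:
    - [[0.0511,0.0796,-0.0801],[-4,3.1,-2],0]
    - [[0.0511,0.0796,-0.0801],[-4,3.1,-2],0]
    - [[0.0511,0.0796,-0.0801],[-4,3.1,-2],0]
    - [[0.0511,0.0796,-0.0801],[-4,3.1,-2],0]
    - [[0.0511,0.0796,-0.0801],[-4,3.1,-2],0]
    - [[0.0511,0.0796,-0.0801],[-4,3.1,-2],0]
    - [[0.0511,0.0796,-0.0801],[-4,3.1,-2],0]
    - [[0.0511,0.0796,-0.0801],[-4,3.1,-2],0]

```text
t: 48.35
eef_pos: [0.4474, -0.0176, 0.2833]
ee_rot: [2.524, -0.437, 2.193]
force: [0.4, 0.7, -0.0]
width: 0.0872
```

```bash
python3 q.py; python3 - <<'E'
from station import *; from h import *
st=get_state()
plan(st,[.460,.119,.12],-19.8,50,flip=1)
E
```

```text
48.35 [0.4902 0.0806 0.1658] 0.0872 [-0.05  0.13 -0.41 -0.89 -0.95 -2.1 ] [ 0.4  0.7 -0. ]
t 48.35 N 7 per row turn [0.0503, 0.0787, -0.0793] shift [-4.1, 3.14, -8.72] s 1 tot [ 20.2  31.6 -31.8] [-28.7  22.  -61.1]
```

Emit:
arm_command:
  targets:
    - [[0.0503,0.0787,-0.0793],[-4.1,3.1,-8.7],0]
    - [[0.0503,0.0787,-0.0793],[-4.1,3.1,-8.7],0]
    - [[0.0503,0.0787,-0.0793],[-4.1,3.1,-8.7],0]
    - [[0.0503,0.0787,-0.0793],[-4.1,3.1,-8.7],0]
    - [[0.0503,0.0787,-0.0793],[-4.1,3.1,-8.7],0]
    - [[0.0503,0.0787,-0.0793],[-4.1,3.1,-8.7],0]
    - [[0.0503,0.0787,-0.0793],[-4.1,3.1,-8.7],0]
    - [[0,0,0],[0,0,0],0]

```text
t: 49.15
eef_pos: [0.4181, 0.004, 0.2216]
ee_rot: [-3.141, -0.87, 1.226]
force: [-0.2, -0.6, 0.4]
width: 0.0875
```

```bash
python3 q.py; python3 snap.py 23 scene wrist; python3 - <<'E'
from station import *; from h import *
st=get_state()
plan(st,[.460,.119,.036],-19.8,50,flip=1)
E
```

```text
49.15 [0.4592 0.1184 0.1191] 0.0875 [-0.14  0.24 -0.47 -1.1  -1.   -2.64] [-0.2 -0.6  0.4]
t 49.25 N 3 per row turn [0.0017, 0.0019, -0.0016] shift [-0.16, 0.23, -28.26] s 1 tot [ 0.3  0.3 -0.3] [ -0.5   0.7 -84.8]
```

View pics/wrist23.png

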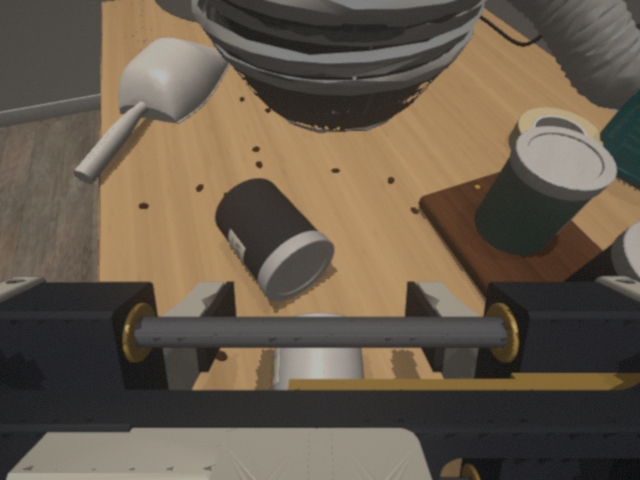

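View pics/scene23.png

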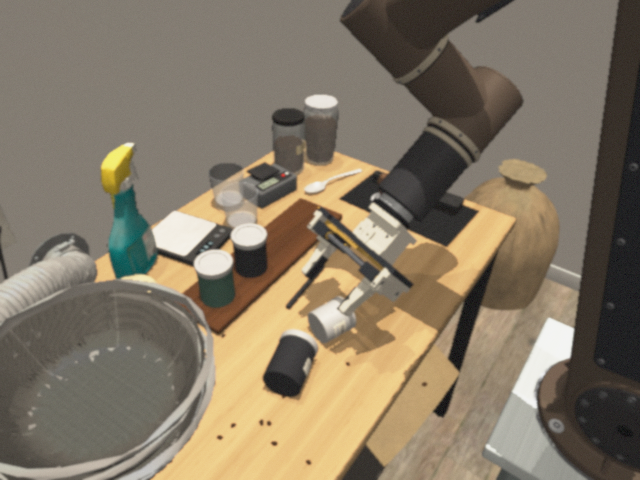

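The white tin is centred (columns 275–362). Descend and grip.

Emit:
arm_command:
  targets:
    - [[0,0,0],[-0.2,0.2,-28],0]
    - [[0,0,0],[-0.2,0.2,-28],0]
    - [[0,0,0],[-0.2,0.2,-28],0]
    - [[0,0,0],[0,0,0],0]
    - [[0,0,0],[0,0,0],0.15]

```text
t: 49.75
eef_pos: [0.419, 0.0044, 0.1398]
ee_rot: [3.132, -0.87, 1.237]
force: [0.1, -0.2, 0.0]
width: 0.084
```

```bash
python3 q.py
```

```text
49.75 [0.4603 0.1188 0.0373] 0.084 [-0.19  0.43 -0.5  -1.2  -0.94 -2.39] [ 0.1 -0.2  0. ]
```

Emit:
arm_command:
  targets:
    - [[0,0,0],[0,0,-2],0.25]
    - [[0,0,0],[0,0,0],0.3]
    - [[0,0,0],[0,0,0],0.38]
    - [[0,0,0],[0,0,0],1]
    - [[0,0,0],[0,0,0],1]
    - [[0,0,0],[0,0,0],1]
    - [[0,0,0],[0,0,0],1]
  squeeze: 25

```text
t: 50.45
eef_pos: [0.4191, 0.0047, 0.1384]
ee_rot: [3.13, -0.872, 1.238]
force: [-0.5, -2.1, 7.8]
width: 0.0593
```

```bash
python3 q.py
```

```text
50.45 [0.4606 0.1191 0.0361] 0.0593 [-0.19  0.43 -0.5  -1.21 -0.94 -2.38] [-0.5 -2.1  7.8]
```

Emit:
arm_command:
  targets:
    - [[0,0,0],[0,0,10],1]
    - [[0,0,0],[0,0,25],1]
    - [[0,0,0],[0,0,30],1]
    - [[0,0,0],[0,0,30],1]
    - [[0,0,0],[0,0,15],1]
    - [[0,0,0],[0,0,0],1]

```text
t: 51.05
eef_pos: [0.4191, 0.0047, 0.25]
ee_rot: [3.124, -0.871, 1.243]
force: [0.4, -0.2, -1.4]
width: 0.06
```

```bash
python3 q.py;  python3 - <<'E'
from station import *; from h import *
st=get_state()
plan(st,[.665,-.018,.19],135,-40,flip=1)
E
```

```text
51.05 [0.461  0.119  0.1477] 0.06 [-0.12  0.18 -0.46 -1.07 -1.02 -2.72] [ 0.4 -0.2 -1.4]
t 51.05 N 22 per row turn [-0.0495, -0.0773, 0.0895] shift [7.89, -4.32, 2.81] s 1 tot [-62.4 -97.5 112.8] [173.7 -95.   61.8]
```

Emit:
arm_command:
  targets:
    - [[-0.0495,-0.0773,0.0895],[7.9,-4.3,2.8],1]
    - [[-0.0495,-0.0773,0.0895],[7.9,-4.3,2.8],1]
    - [[-0.0495,-0.0773,0.0895],[7.9,-4.3,2.8],1]
    - [[-0.0495,-0.0773,0.0895],[7.9,-4.3,2.8],1]
    - [[-0.0495,-0.0773,0.0895],[7.9,-4.3,2.8],1]
    - [[-0.0495,-0.0773,0.0895],[7.9,-4.3,2.8],1]
    - [[-0.0495,-0.0773,0.0895],[7.9,-4.3,2.8],1]
    - [[-0.0495,-0.0773,0.0895],[7.9,-4.3,2.8],1]

```text
t: 51.85
eef_pos: [0.4819, -0.0299, 0.2688]
ee_rot: [2.523, -0.338, 2.355]
force: [-0.1, -0.4, -0.9]
width: 0.06
```

Emit:
arm_command:
  targets:
    - [[-0.0495,-0.0773,0.0895],[7.9,-4.3,2.8],1]
    - [[-0.0495,-0.0773,0.0895],[7.9,-4.3,2.8],1]
    - [[-0.0495,-0.0773,0.0895],[7.9,-4.3,2.8],1]
    - [[-0.0495,-0.0773,0.0895],[7.9,-4.3,2.8],1]
    - [[-0.0495,-0.0773,0.0895],[7.9,-4.3,2.8],1]
    - [[-0.0495,-0.0773,0.0895],[7.9,-4.3,2.8],1]
    - [[-0.0495,-0.0773,0.0895],[7.9,-4.3,2.8],1]
    - [[-0.0495,-0.0773,0.0895],[7.9,-4.3,2.8],1]

```text
t: 52.65
eef_pos: [0.545, -0.0643, 0.291]
ee_rot: [2.633, 0.371, 3.107]
force: [0.0, 0.5, -1.5]
width: 0.0597
```

Emit:
arm_command:
  targets:
    - [[-0.0495,-0.0773,0.0895],[7.9,-4.3,2.8],1]
    - [[-0.0495,-0.0773,0.0895],[7.9,-4.3,2.8],1]
    - [[-0.0495,-0.0773,0.0895],[7.9,-4.3,2.8],1]
    - [[-0.0495,-0.0773,0.0895],[7.9,-4.3,2.8],1]
    - [[-0.0495,-0.0773,0.0895],[7.9,-4.3,2.8],1]
    - [[-0.0495,-0.0773,0.0895],[7.9,-4.3,2.8],1]
    - [[0,0,0],[0,0,0],1]

```text
t: 53.35
eef_pos: [0.5928, -0.0905, 0.3079]
ee_rot: [3.141, 0.698, -2.362]
force: [-0.1, -0.8, -1.9]
width: 0.0596
```

```bash
python3 q.py; python3 snap.py 24; python3 - <<'E'
from station import *; from h import *
st=get_state()
plan(st,[.663,-.017,.07],135,-40,flip=1)
E
```

```text
53.35 [ 0.6655 -0.0186  0.1861] 0.0596 [-0.08  0.26 -0.19 -0.76 -0.79 -0.25] [-0.1 -0.8 -1.9]
t 53.45 N 4 per row turn [-0.0008, -0.001, 0.0022] shift [-0.32, 0.18, -29.02] s 1 tot [-0.2 -0.2  0.5] [  -1.3    0.7 -116.1]
```

View pics/scene24.png

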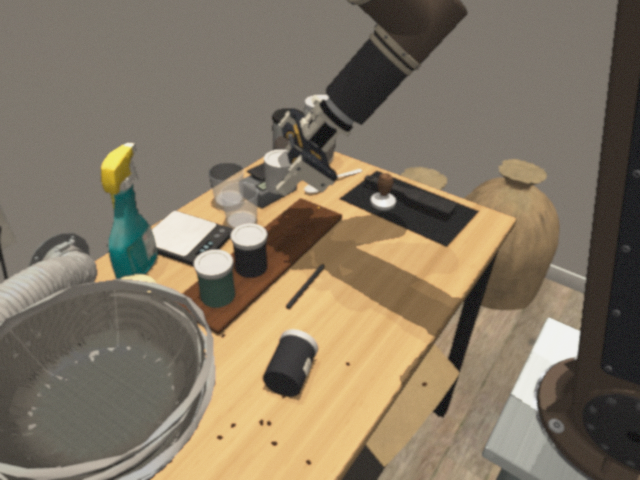

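View pics/side24.png

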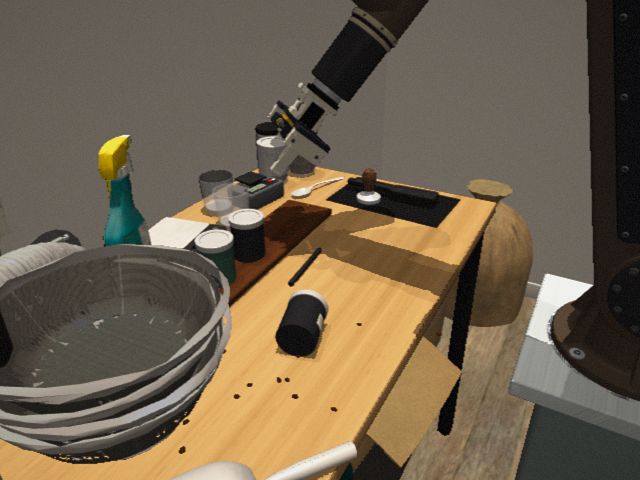

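The white tin is upright. The brush has been nudged toward the tamper (the announced knock), and I'll measure it shortly. Lower white.

Emit:
arm_command:
  targets:
    - [[0,0,0],[-0.3,0.2,-29],1]
    - [[0,0,0],[-0.3,0.2,-29],1]
    - [[0,0,0],[-0.3,0.2,-29],1]
    - [[0,0,0],[-0.3,0.2,-29],1]
    - [[0,0,0],[0,0,-13],1]
    - [[0,0,0],[0,0,-5],1]
    - [[0,0,0],[0,0,0],1]

```text
t: 54.15
eef_pos: [0.5909, -0.0891, 0.1742]
ee_rot: [3.137, 0.698, -2.366]
force: [0.1, 0.3, 0.3]
width: 0.0597
```

```bash
python3 q.py; python3 snap.py 25; python3 up.py 25
```

```text
54.15 [ 0.6633 -0.0171  0.0524] 0.0597 [-0.14  0.44 -0.24 -0.97 -0.67  0.07] [0.1 0.3 0.3]
cam 0 2349
 lid c [658.9  -3.9] r 45.0 ztop 0.0917 slope deg [-1.  -1.2] n 428
 lid c [667.7 180.8] r 35.3 ztop 0.1051 slope deg [ 0.7 -0.6] n 841
 lid c [671.4  85.2] r 35.8 ztop 0.1053 slope deg [ 0.8 -0.9] n 703
cam 1 1438
 lid c [654.9 -11.2] r 43.2 ztop 0.0911 slope deg [2.6 1.4] n 309
 lid c [666.6 179.1] r 35.0 ztop 0.1033 slope deg [-0.2  0.1] n 588
 lid c [668.8  84.2] r 34.8 ztop 0.1035 slope deg [-0.3  0.1] n 461
```

Emit:
arm_command:
  targets:
    - [[0,0,0],[0,0,-4],1]
    - [[0,0,0],[0,0,-2],1]
    - [[0,0,0],[0,0,-1],1]
    - [[0,0,0],[0,0,0],1]

```text
t: 54.65
eef_pos: [0.5913, -0.0892, 0.1682]
ee_rot: [3.141, 0.699, -2.363]
force: [1.1, -0.6, -0.8]
width: 0.0596
```

```bash
python3 q.py; python3 snap.py 26; python3 up.py 26
```

```text
54.65 [ 0.664  -0.0172  0.0465] 0.0596 [-0.14  0.45 -0.24 -0.98 -0.67  0.09] [ 1.1 -0.6 -0.8]
cam 0 2351
 lid c [647.8 -21. ] r 59.0 ztop 0.0869 slope deg [-18.7  -6.6] n 476
 lid c [667.2 179.6] r 35.0 ztop 0.1049 slope deg [ 0.5 -0.8] n 849
 lid c [670.8  84.5] r 35.5 ztop 0.1051 slope deg [ 0.9 -1.1] n 707
cam 1 1434
 lid c [652.8 -13.1] r 45.1 ztop 0.0841 slope deg [2.6 1.5] n 302
 lid c [668.1  81.9] r 35.4 ztop 0.1034 slope deg [-0.3  0.3] n 462
 lid c [665.9 178.6] r 34.8 ztop 0.1033 slope deg [-0.2  0.2] n 580
```

View pics/side26.png

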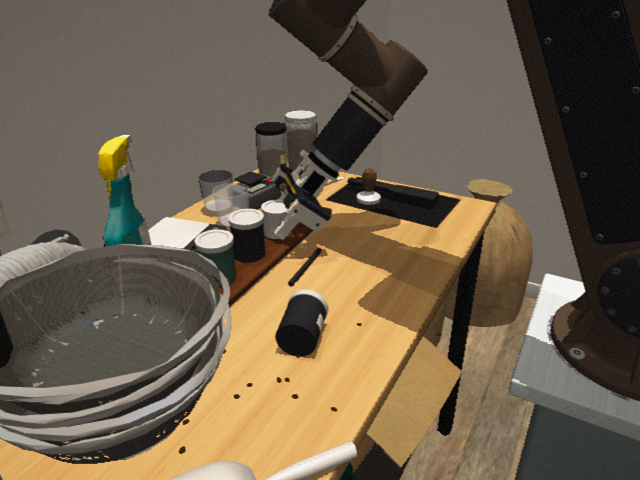

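Emit:
arm_command:
  targets:
    - [[0,0,0],[0,0,-1.5],1]
    - [[0,0,0],[0,0,-1],1]
    - [[0,0,0],[0,0,0],1]

```text
t: 55.05
eef_pos: [0.5914, -0.0892, 0.1656]
ee_rot: [3.14, 0.699, -2.363]
force: [0.0, 0.3, -0.7]
width: 0.0594
```

Emit:
arm_command:
  targets:
    - [[0,0,0],[0,0,-1],1]
    - [[0,0,0],[0,0,0],1]

```text
t: 55.25
eef_pos: [0.5914, -0.0891, 0.1652]
ee_rot: [3.141, 0.7, -2.362]
force: [-2.5, -0.3, 4.5]
width: 0.0596
```

Contact at a grasp height of 0.043, as expected. Release and retreat.

Emit:
arm_command:
  targets:
    - [[0,0,0],[0,0,0],0.28]
    - [[0,0,0],[0,0,0],0.18]
    - [[0,0,0],[0,0,0],0.12]
    - [[0,0,0],[0,0,0],0.12]
    - [[0,0,0],[-7,-7,12],0.12]
    - [[0,0,0],[-13,-13,22],0.12]
    - [[0,0,0],[-17,-17,29],0]
    - [[0,0,0],[-17,-17,29],0]

```text
t: 56.05
eef_pos: [0.5362, -0.144, 0.258]
ee_rot: [3.14, 0.698, -2.363]
force: [0.8, -0.7, -0.4]
width: 0.0856
```

Emit:
arm_command:
  targets:
    - [[0,0,0],[-15,0,20],0]
    - [[0,0,0],[-15,20,15],0]
    - [[0,0,0],[-15,20,0],0]
    - [[0,0,0],[0,0,0],0]

```text
t: 56.45
eef_pos: [0.4901, -0.102, 0.2934]
ee_rot: [-3.141, 0.701, -2.361]
force: [-0.3, -0.2, 0.6]
width: 0.0874
```

```bash
python3 q.py; python3 snap.py 27; python3 up.py 27; python3 meas2.py 27 2>/dev/null| grep -E "cam|black|white"; python3 - <<'E'
from station import *; from h import *
st=get_state()
plan(st,[.456,.2325,.16],17,50,flip=1)
plan(st,[.456,.2325,.16],17,50,flip=-1)
E
```

```text
56.45 [ 0.5629 -0.0299  0.1719] 0.0874 [-0.15  0.14 -0.36 -0.82 -0.78 -0.12] [-0.3 -0.2  0.6]
cam 0 2174
 lid c [667.2 181. ] r 34.9 ztop 0.105 slope deg [ 0.6 -0.8] n 842
 lid c [669.4 -12.4] r 34.4 ztop 0.0823 slope deg [ 0.7 -0.9] n 526
 lid c [668.7  84.3] r 35.7 ztop 0.1052 slope deg [ 0.5 -0.6] n 696
cam 1 1378
 lid c [667.5 179. ] r 34.6 ztop 0.1033 slope deg [-0.1  0.2] n 580
 lid c [666.6 -13.7] r 33.7 ztop 0.0806 slope deg [-0.3  0.2] n 339
 lid c [668.9  83.8] r 35.0 ztop 0.1036 slope deg [-0.2  0.2] n 458
cam 0
black1 2409 ang 17.1 mid [0.4567 0.2318] len 0.0828 a [ 0.294 -0.956] res 0.0013 zmax 0.068
white 8 ang 7.7 mid [0.4672 0.1844] len 0.0025 a [ 0.135 -0.991] res 0.0007 zmax 0.049
t 56.55 N 19 per row turn [0.0235, 0.0929, -0.0819] shift [-0.01, 11.54, -1.61] s 1 tot [ 25.5 101.1 -89.1] [-2.000e-01  2.193e+02 -3.060e+01]
t 56.55 N 9 per row turn [0.0196, -0.0048, 0.1205] shift [-0.03, 24.36, -3.4] s -1 tot [10.1 -2.5 62.1] [-2.000e-01  2.193e+02 -3.060e+01]
```

View pics/scene27.png

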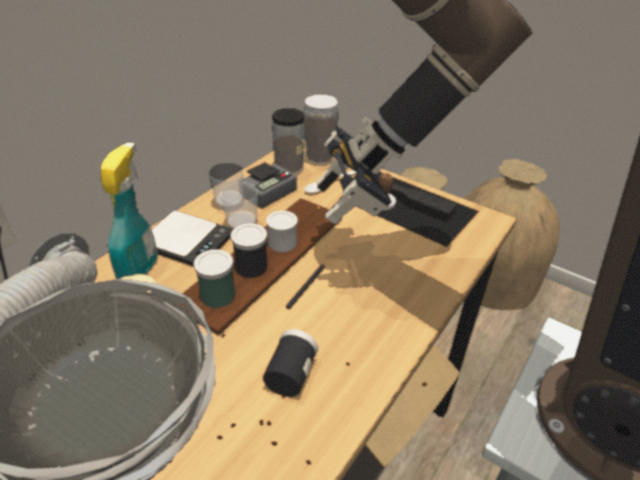

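Three tins stand level on the board. Now the last black tin; I'll bow the path towards the robot to keep clear of the standing ones.

Emit:
arm_command:
  targets:
    - [[0.0235,0.0929,-0.0819],[-6,11.5,1],0]
    - [[0.0235,0.0929,-0.0819],[-6,11.5,1],0]
    - [[0.0235,0.0929,-0.0819],[-6,11.5,1],0]
    - [[0.0235,0.0929,-0.0819],[-6,11.5,1],0]
    - [[0.0235,0.0929,-0.0819],[-6,11.5,1],0]
    - [[0.0235,0.0929,-0.0819],[-6,11.5,1],0]
    - [[0.0235,0.0929,-0.0819],[-6,11.5,0],0]
    - [[0.0235,0.0929,-0.0819],[0,11.5,0],0]

```text
t: 57.35
eef_pos: [0.4502, -0.0112, 0.2978]
ee_rot: [2.695, 0.06, 3.051]
force: [0.3, -0.7, 0.2]
width: 0.0876
```

Emit:
arm_command:
  targets:
    - [[0.0235,0.0929,-0.0819],[0,11.5,0],0]
    - [[0.0235,0.0929,-0.0819],[0,11.5,0],0]
    - [[0.0235,0.0929,-0.0819],[0,11.5,0],0]
    - [[0.0235,0.0929,-0.0819],[6,11.5,0],0]
    - [[0.0235,0.0929,-0.0819],[6,11.5,0],0]
    - [[0.0235,0.0929,-0.0819],[6,11.5,0],0]
    - [[0.0235,0.0929,-0.0819],[6,11.5,-3],0]

```text
t: 58.05
eef_pos: [0.4754, 0.0692, 0.2947]
ee_rot: [2.798, -0.593, 2.426]
force: [-0.7, 0.6, 0.7]
width: 0.0878
```

```bash
python3 q.py; python3 - <<'E'
from station import *; from h import *
st=get_state()
plan(st,[.457,.2325,.13],17,50,flip=1)
E
```

```text
58.05 [0.4474 0.1645 0.1706] 0.0878 [ 0.19  0.24 -0.25 -0.72 -1.25 -2.28] [-0.7  0.6  0.7]
t 58.05 N 4 per row turn [0.0232, 0.0916, -0.0804] shift [4.29, 11.7, -15.64] s 1 tot [  5.3  21.  -18.4] [ 17.2  46.8 -62.5]
```

Emit:
arm_command:
  targets:
    - [[0.0232,0.0916,-0.0804],[4.3,11.7,-15.6],0]
    - [[0.0232,0.0916,-0.0804],[4.3,11.7,-15.6],0]
    - [[0.0232,0.0916,-0.0804],[4.3,11.7,-15.6],0]
    - [[0.0232,0.0916,-0.0804],[4.3,11.7,-15.6],0]
    - [[0,0,0],[0,0,0],0]

```text
t: 58.55
eef_pos: [0.492, 0.1158, 0.2294]
ee_rot: [-3.137, -0.873, 1.865]
force: [0.1, -0.5, -0.3]
width: 0.0876
```

```bash
python3 q.py; python3 snap.py 28 scene wrist; python3 - <<'E'
from station import *; from h import *
st=get_state()
plan(st,[.456,.2335,.036],17,50,flip=1)
E
```

```text
58.55 [0.456  0.2323 0.1273] 0.0876 [ 0.16  0.41 -0.22 -0.92 -1.28 -2.57] [ 0.1 -0.5 -0.3]
t 58.65 N 4 per row turn [0.0004, 0.0012, -0.0012] shift [-0.11, 0.45, -23.39] s 1 tot [ 0.1  0.3 -0.3] [ -0.5   1.8 -93.5]
```

View pics/wrist28.png

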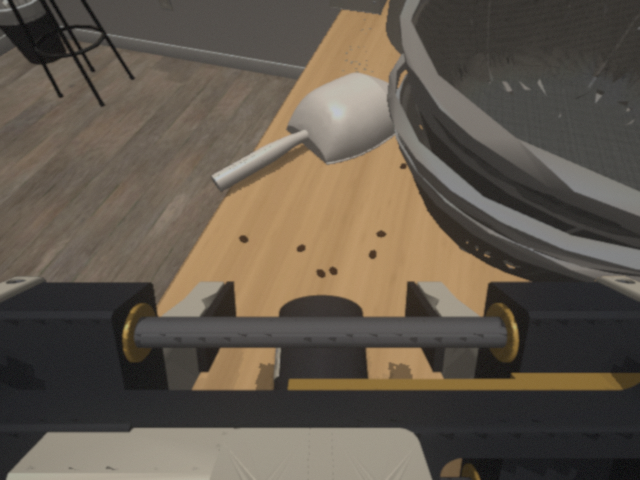

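View pics/scene28.png

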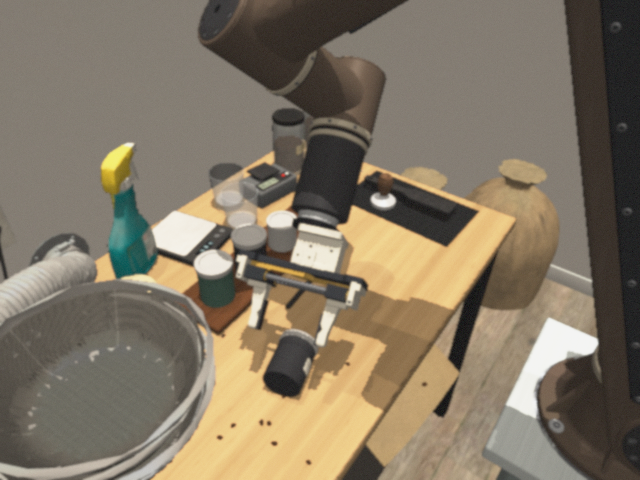

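The tin is centred (columns 280–365), and the basket is clear. Descend and grip.

Emit:
arm_command:
  targets:
    - [[0,0,0],[-0.1,0.5,-23.4],0]
    - [[0,0,0],[-0.1,0.5,-23.4],0]
    - [[0,0,0],[-0.1,0.5,-23.4],0]
    - [[0,0,0],[-0.1,0.5,-23],0]
    - [[0,0,0],[0,0,0],0]
    - [[0,0,0],[0,0,0],0.15]

```text
t: 59.25
eef_pos: [0.4915, 0.1178, 0.14]
ee_rot: [3.134, -0.87, 1.878]
force: [0.7, -0.9, 1.2]
width: 0.0837
```

```bash
python3 q.py
```

```text
59.25 [0.456  0.234  0.0375] 0.0837 [ 0.15  0.55 -0.25 -0.96 -1.17 -2.41] [ 0.7 -0.9  1.2]
```

Emit:
arm_command:
  targets:
    - [[0,0,0],[0,0,0],0.22]
    - [[0,0,0],[0,0,0],0.28]
    - [[0,0,0],[0,0,0],0.35]
    - [[0,0,0],[0,0,0],1]
    - [[0,0,0],[0,0,0],1]
    - [[0,0,0],[0,0,0],1]
    - [[0,0,0],[0,0,0],1]
  squeeze: 25

```text
t: 59.95
eef_pos: [0.4916, 0.1181, 0.1401]
ee_rot: [3.133, -0.872, 1.878]
force: [0.8, -1.5, 6.3]
width: 0.0635
```

```bash
python3 q.py
```

```text
59.95 [0.4561 0.2346 0.0378] 0.0635 [ 0.15  0.55 -0.25 -0.96 -1.18 -2.41] [ 0.8 -1.5  6.3]
```

Emit:
arm_command:
  targets:
    - [[0,0,0],[0,0,10],1]
    - [[0,0,0],[0,0,25],1]
    - [[0,0,0],[0,0,30],1]
    - [[0,0,0],[0,0,30],1]
    - [[0,0,0],[0,0,30],1]
    - [[0,0,0],[0,0,0],1]

```text
t: 60.55
eef_pos: [0.492, 0.1182, 0.2688]
ee_rot: [3.124, -0.869, 1.885]
force: [0.8, 0.2, -1.3]
width: 0.0636
```

```bash
python3 q.py;  python3 - <<'E'
from station import *; from h import *
st=get_state()
plan(st,[.48,-.02,.19],17,40,flip=1)
plan(st,[.668,-.115,.2],135,-40,flip=1)
E
```

```text
60.55 [0.4571 0.2346 0.1663] 0.0636 [ 0.17  0.34 -0.2  -0.9  -1.31 -2.63] [ 0.8  0.2 -1.3]
t 60.55 N 9 per row turn [-0.0186, -0.0044, -0.0005] shift [1.99, -26.22, 4.77] s 1 tot [-9.6 -2.3 -0.3] [  17.9 -236.    43. ]
t 60.55 N 19 per row turn [-0.0234, -0.0924, 0.0816] shift [5.46, -16.08, 2.79] s 1 tot [ -25.5 -100.6   88.9] [ 103.8 -305.5   53. ]
```

Emit:
arm_command:
  targets:
    - [[0,0,0],[0,-20,6],1]
    - [[0,0,0],[0,-26,6],1]
    - [[0,0,0],[0,-26,6],1]
    - [[0,0,0],[0,-26,6],1]
    - [[0,0,0],[0,-26,6],1]
    - [[0,0,0],[0,-26,4],1]
    - [[0,0,0],[0,-26,4],1]
    - [[0,0,0],[0,-22,0],1]

```text
t: 61.35
eef_pos: [0.4909, -0.0811, 0.3025]
ee_rot: [3.136, -0.871, 1.875]
force: [0.1, 0.1, -1.8]
width: 0.0639
```

```bash
python3 q.py;  python3 - <<'E'
from station import *; from h import *
st=get_state()
plan(st,[.664,-.113,.19],135,-40,flip=1)
E
```

```text
61.35 [0.4554 0.0352 0.2   ] 0.0639 [-0.16  0.36 -0.11 -0.76 -1.57 -2.49] [ 0.1  0.1 -1.8]
t 61.35 N 19 per row turn [-0.0232, -0.0927, 0.0819] shift [5.31, -5.48, 0.49] s 1 tot [ -25.2 -100.9   89.1] [ 100.8 -104.2    9.3]
```

Emit:
arm_command:
  targets:
    - [[-0.0232,-0.0927,0.0819],[5.3,-5.5,0.5],1]
    - [[-0.0232,-0.0927,0.0819],[5.3,-5.5,0.5],1]
    - [[-0.0232,-0.0927,0.0819],[5.3,-5.5,0.5],1]
    - [[-0.0232,-0.0927,0.0819],[5.3,-5.5,0.5],1]
    - [[-0.0232,-0.0927,0.0819],[5.3,-5.5,0.5],1]
    - [[-0.0232,-0.0927,0.0819],[5.3,-5.5,0.5],1]
    - [[-0.0232,-0.0927,0.0819],[5.3,-5.5,0.5],1]

```text
t: 62.05
eef_pos: [0.5282, -0.1184, 0.3054]
ee_rot: [2.695, -0.311, 2.733]
force: [-0.5, -0.5, -1.6]
width: 0.0636
```

Emit:
arm_command:
  targets:
    - [[-0.0232,-0.0927,0.0819],[5.3,-5.5,0.5],1]
    - [[-0.0232,-0.0927,0.0819],[5.3,-5.5,0.5],1]
    - [[-0.0232,-0.0927,0.0819],[5.3,-5.5,0.5],1]
    - [[-0.0232,-0.0927,0.0819],[5.3,-5.5,0.5],1]
    - [[-0.0232,-0.0927,0.0819],[5.3,-5.5,0.5],1]
    - [[-0.0232,-0.0927,0.0819],[5.3,-5.5,0.5],1]
    - [[-0.0232,-0.0927,0.0819],[5.3,-5.5,0.5],1]

```text
t: 62.75
eef_pos: [0.5651, -0.1568, 0.3088]
ee_rot: [2.782, 0.342, -2.953]
force: [-0.2, -0.8, -1.4]
width: 0.0635
```

Emit:
arm_command:
  targets:
    - [[-0.0232,-0.0927,0.0819],[5.3,-5.5,0.5],1]
    - [[-0.0232,-0.0927,0.0819],[5.3,-5.5,0.5],1]
    - [[-0.0232,-0.0927,0.0819],[5.3,-5.5,0.5],1]
    - [[-0.0232,-0.0927,0.0819],[5.3,-5.5,0.5],1]
    - [[-0.0232,-0.0927,0.0819],[5.3,-5.5,0.5],1]
    - [[0,0,0],[0,0,0],1]
    - [[0,0,0],[0,0,0],1]

```text
t: 63.45
eef_pos: [0.5913, -0.1846, 0.3112]
ee_rot: [3.138, 0.696, -2.362]
force: [-1.3, 0.3, -0.6]
width: 0.0636
```

```bash
python3 q.py; python3 snap.py 29; python3 - <<'E'
from station import *; from h import *
st=get_state()
plan(st,[.663,-.113,.075],135,-40,flip=1)
E
```

```text
63.45 [ 0.6635 -0.1125  0.1891] 0.0636 [-0.26  0.31 -0.1  -0.77 -0.92 -0.13] [-1.3  0.3 -0.6]
t 63.55 N 4 per row turn [0.0, -0.0006, 0.0005] shift [-0.19, -0.31, -28.64] s 1 tot [ 0.  -0.1  0.1] [  -0.8   -1.2 -114.5]
```

View pics/scene29.png

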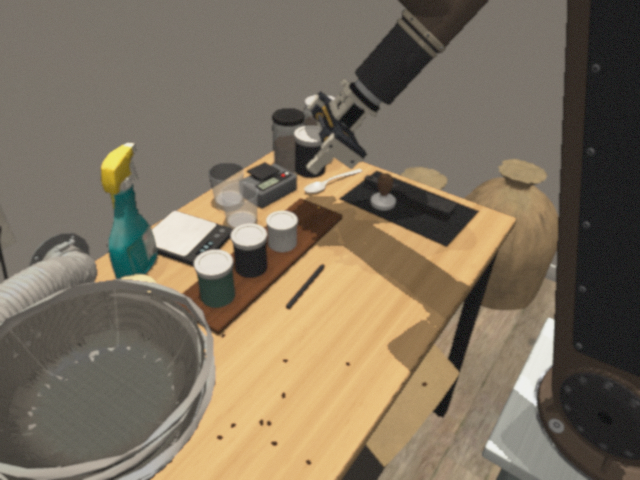

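View pics/side29.png

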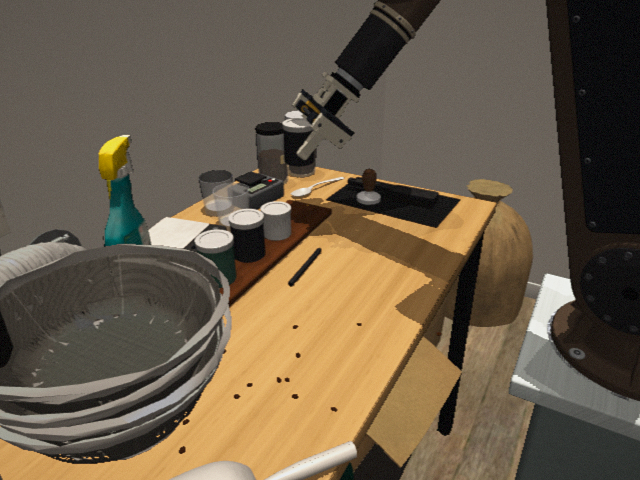

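Upright. Lower.

Emit:
arm_command:
  targets:
    - [[0,0,0],[-0.2,0,-28.6],1]
    - [[0,0,0],[-0.2,0,-28.6],1]
    - [[0,0,0],[-0.2,0,-28.6],1]
    - [[0,0,0],[-0.2,0,-28.6],1]
    - [[0,0,0],[0,0,-8],1]
    - [[0,0,0],[0,0,-3],1]
    - [[0,0,0],[0,0,0],1]

```text
t: 64.25
eef_pos: [0.5914, -0.1843, 0.1869]
ee_rot: [-3.14, 0.698, -2.356]
force: [-0.1, -1.1, -0.5]
width: 0.0632
```

```bash
python3 q.py; python3 snap.py 30; python3 up.py 30
```

```text
64.25 [ 0.6638 -0.1122  0.065 ] 0.0632 [-0.29  0.47 -0.16 -0.91 -0.8   0.12] [-0.1 -1.1 -0.5]
cam 0 2837
 lid c [ 666.5 -106.6] r 34.6 ztop 0.1138 slope deg [ 1.7 -0.6] n 413
 lid c [667.5 179.8] r 35.5 ztop 0.1051 slope deg [ 0.5 -1. ] n 848
 lid c [667.3 -14.1] r 33.7 ztop 0.0824 slope deg [ 0.7 -1. ] n 529
 lid c [670.8  83.7] r 35.6 ztop 0.1051 slope deg [ 0.6 -1. ] n 703
cam 1 1740
 lid c [ 664.8 -110.3] r 34.7 ztop 0.113 slope deg [1.5 0.9] n 265
 lid c [668.4  82.3] r 35.7 ztop 0.1034 slope deg [-0.3  0.3] n 461
 lid c [667.1 178.6] r 35.2 ztop 0.1033 slope deg [-0.3  0.2] n 577
 lid c [665.8 -13.1] r 32.4 ztop 0.0805 slope deg [-0.5  0. ] n 340
```

Emit:
arm_command:
  targets:
    - [[0,0,0],[0,0,-2],1]
    - [[0,0,0],[0,0,-1],1]
    - [[0,0,0],[0,0,0],1]

```text
t: 64.65
eef_pos: [0.591, -0.1844, 0.1835]
ee_rot: [-3.14, 0.698, -2.356]
force: [0.5, 0.3, -0.1]
width: 0.0634
```

Emit:
arm_command:
  targets:
    - [[0,0,0],[0,0,-2],1]
    - [[0,0,0],[0,0,-1.5],1]
    - [[0,0,0],[0,0,0],1]

```text
t: 64.95
eef_pos: [0.5909, -0.1844, 0.1793]
ee_rot: [-3.141, 0.697, -2.356]
force: [0.9, -0.4, -1.0]
width: 0.0633
```

Emit:
arm_command:
  targets:
    - [[0,0,0],[0,0,-1.2],1]
    - [[0,0,0],[0,0,0],1]

```text
t: 65.15
eef_pos: [0.5911, -0.1844, 0.1786]
ee_rot: [-3.14, 0.698, -2.356]
force: [-1.8, -0.4, -0.7]
width: 0.0636
```

Emit:
arm_command:
  targets:
    - [[0,0,0],[0,0,-1.2],1]
    - [[0,0,0],[0,0,0],1]

```text
t: 65.35
eef_pos: [0.5913, -0.1843, 0.1781]
ee_rot: [-3.14, 0.699, -2.355]
force: [-2.1, 1.4, 5.4]
width: 0.063
```

Contact. Release and retreat.

Emit:
arm_command:
  targets:
    - [[0,0,0],[0,0,0],0.25]
    - [[0,0,0],[0,0,0],0.15]
    - [[0,0,0],[0,0,0],0.1]
    - [[0,0,0],[0,0,0],0.1]
    - [[0,0,0],[-7,-7,12],0.1]
    - [[0,0,0],[-13,-13,22],0.1]
    - [[0,0,0],[-17,-17,29],0]
    - [[0,0,0],[-17,-17,29],0]

```text
t: 66.15
eef_pos: [0.5359, -0.2392, 0.2707]
ee_rot: [-3.141, 0.697, -2.356]
force: [0.1, 0.1, 0.3]
width: 0.0862
```

Emit:
arm_command:
  targets:
    - [[0,0,0],[-10,10,30],0]
    - [[0,0,0],[-10,30,20],0]
    - [[0,0,0],[-10,35,0],0]
    - [[0,0,0],[0,35,0],0]
    - [[0,0,0],[0,30,0],0]
    - [[0,0,0],[0,0,0],0]

```text
t: 66.75
eef_pos: [0.506, -0.096, 0.3207]
ee_rot: [-3.14, 0.699, -2.353]
force: [-0.2, -0.2, 1.0]
width: 0.0878
```

```bash
python3 q.py; python3 snap.py 31; python3 up.py 31; cat > mat.py <<'E'
from h import *; import sys
P,C,S=both(sys.argv[1]); x,y,z=P.T; br=C.sum(1)
for s in(0,1):
    m=(S==s)&(x>.36)&(x<.72)&(y>-.46)&(y<-.2)&(z>.014+ (0.0015 if s==0 else 0))&(z<.045)&(br<330)
    q=P[m]; img=np.zeros((360,270),np.uint8); a=((q[:,0]-.36)*1000).astype(int); b=((q[:,1]+.46)*1000).astype(int); img[a,b]=255
    n,L,st,ce=cv2.connectedComponentsWithStats(cv2.dilate(img,np.ones((7,7)))); lab=L[a,b]
    for i in range(1,n):
        k=q[lab==i]
        if len(k)>60: print("cam",s,len(k),"rect",cv2.minAreaRect((k[:,:2]*1000).astype(np.float32)),"ztop",np.percentile(k[:,2],95).round(4))
    m=(S==s)&(x>.36)&(x<.72)&(y>-.46)&(y<-.2)&(z>.05)&(z<.1); q=P[m]; print(" tamper handle",len(q),q.mean(0) if len(q) else None, q[:,2].max() if len(q) else None)
E
python3 mat.py 31
```

```text
66.75 [ 0.5783 -0.0236  0.199 ] 0.0878 [-0.12  0.12 -0.32 -0.77 -0.81 -0.2 ] [-0.2 -0.2  1. ]
cam 0 2581
 lid c [666.9 179.3] r 35.7 ztop 0.1051 slope deg [ 0.5 -0.8] n 840
 lid c [ 668.  -107.5] r 35.1 ztop 0.1056 slope deg [ 0.2 -0.9] n 467
 lid c [668.7  84.8] r 34.7 ztop 0.1051 slope deg [ 0.3 -0.8] n 691
 lid c [667.7 -13. ] r 33.2 ztop 0.0822 slope deg [ 0.8 -1.2] n 524
cam 1 1671
 lid c [ 666.  -108.9] r 34.5 ztop 0.1037 slope deg [-0.3  0.2] n 301
 lid c [667. 178.] r 35.1 ztop 0.1032 slope deg [-0.2  0.1] n 579
 lid c [665.2 -14.2] r 32.8 ztop 0.0805 slope deg [-0.3  0.2] n 335
 lid c [668.5  83. ] r 34.4 ztop 0.1034 slope deg [-0.3  0.2] n 455
cam 0 945 rect ((503.24774169921875, -333.5335693359375), (51.578453063964844, 160.31040954589844), 89.78714752197266) ztop 0.0351
 tamper handle 192 [ 0.57464089 -0.28247452  0.07317811] 0.08763795111962702
cam 1 757 rect ((501.2511901855469, -333.87115478515625), (51.326507568359375, 159.47108459472656), 88.88507080078125) ztop 0.0329
cam 1 65 rect ((577.8496704101562, -283.5170593261719), (27.197254180908203, 14.446758270263672), 18.574295043945312) ztop 0.0439
cam 1 114 rect ((631.9307861328125, -330.66607666015625), (24.81648063659668, 44.48128128051758), 88.70545196533203) ztop 0.0318
 tamper handle 205 [ 0.57536227 -0.28152372  0.06900041] 0.08547310087483517
```

View pics/scene31.png

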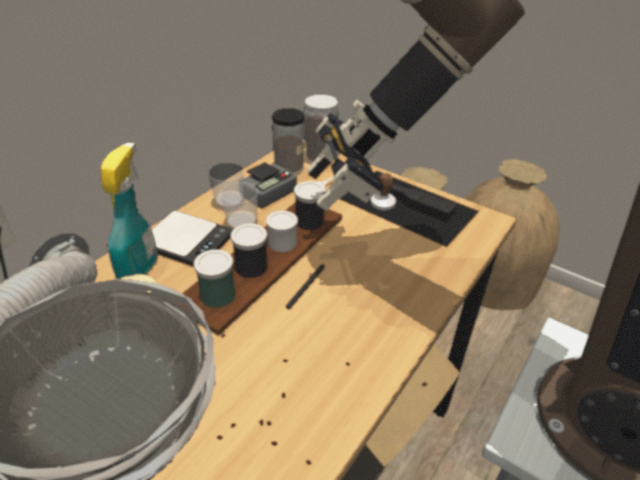

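View pics/side31.png

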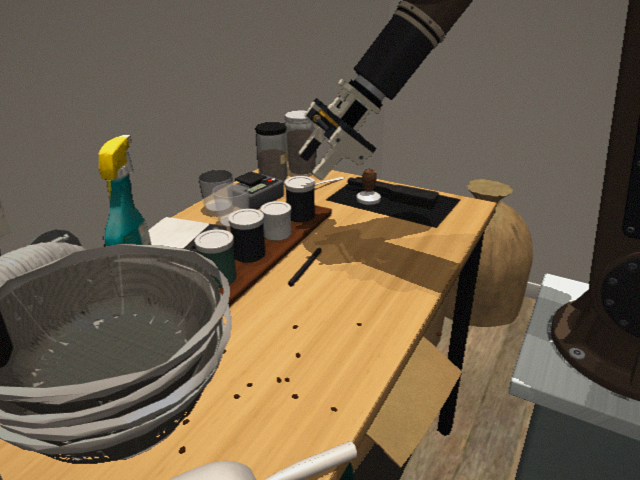

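All four tins stand lid-up in a row on the board, from (213,245) to (300,190). The tamper at (369,190) stands on the mat and the brush at (400,190) lies on it. The gripper is clear of everything, so I'll hand in.

```bash
python3 - <<'E'
from station import *
print(get_state()['t']); print(job_done())
E
```

```text
66.85
the job is handed in; nothing more can be done
None
```

The job is done and was handed in at 66.9 s of the 210 s allowed. The brush and tamper went onto the mat first. Then all four tins were stood upright, lid up, on the board.

**Tins:** In my last check, the lid centres were at about x = 0.667 and y = 0.179, 0.084, -0.013 and -0.108. The lids were level to about 1°, with tops at 0.103–0.106 m for the three tall tins and 0.081–0.082 m for the short one. Those heights match tins standing on the board, and every base is at least about 25 mm inside the board's edges.

**Brush and tamper:** The brush was knocked about 3 cm aside after I had put it on the mat. It still lies flat with its middle at about (0.54, -0.333), well over the mat. It is now within a few millimetres of the tamper's foot and may be touching it. The tamper stands upright on the mat at about (0.58, -0.29).

**What went wrong along the way:**
- My first grasp of the green tin ran into wrist joint limits, so I laid it back down and regrasped it with the wrist turned half round.
- During those turns the wrist force briefly read 23 N, without any visible contact.
- The wrist camera put the brush about 5 mm away from where the fixed cameras did; I gripped between the two readings and it held.

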